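Widen the tablet dock with its handwheel and stand the tablet in it

TASK

Wind the dock's handwheel until its slot is 20 mm wide, that is until the sliding jaw's inner face is level with the white line engraved on the deck. Then take the tablet out of the wooden rack and stand it upright in the slot, about centred along it and right down on the deck, lowering it in rather than dropping it. Leave the game case and everything else on the table where they are.

Things in the scene. Friction and masses are not known exactly. Their poses are not given: they have to be found in the camera images.
- dock: Fixed tablet dock: dark steel deck 170 (x) x 430 (y) x 20 mm high, origin under its centre, front to -x. At y = +100 mm a grey console, up to 130 mm high, carries the handwheel. At y = -110 mm are two upright aluminium jaws, 130 mm long in y, tops 75 mm above the table: the rear (+x) one is fixed, inner face at x = +30 mm; the front one slides. White lines on the deck at x = +10 mm.
- dock_slot (a point): On the deck (20 mm above the table), middle of the slot when that is 20 mm wide: dock x = +20, y = -110 mm. Axes as the dock's: x across the slot, y along it, z up.
- jaw_face (a point): Top middle of the sliding jaw's inner face (jaw 14 mm thick, top 75 mm above the table). Moves to the dock's -x as the slot opens.
- wheel (a joint): Handwheel angle, rad, 0 to 6. Grows as the wheel turns counter-clockwise seen from above (about wheel_hub's z). The slot opens 5 mm per rad: 0 = shut, 4.0 = 20 mm. It stays where it is left; turning takes about 0.2 N m (4 N at a grip). The jaw cannot be pushed directly.
- wheel_hub (a point): Centre of the handwheel's underside, dock (0, 100, 100) mm. z is the wheel's axis, up and leaning 35 degrees from vertical towards the dock's -x; x turns with the wheel and points at grip0. Rim 104 mm diameter (centre line) of 14 mm round steel, its top 15 mm above this point along z; hub 34 mm across, 20 mm high; three spokes.
- grip0 (a point): Middle of one of three equal black upright grips on the rim, 120 degrees apart, 50 mm from the axis: blocks 18 mm (radially) x 28 mm (tangentially), standing along the axis from 14 to 60 mm above wheel_hub; this point 40 mm above it. The grip does not spin by itself. Axes as wheel_hub's.
- grip1 (a point): The same on the second grip, 120 degrees counter-clockwise from grip0. Axes as wheel_hub's.
- grip2 (a point): The same on the third grip, 240 degrees counter-clockwise from grip0. Axes as wheel_hub's.
- rack: Low wooden rack, fixed: base 160 (x) x 110 (y) x 12 mm, origin at the centre of its underside. Two grooves along y at x = -50 and +50 mm, 17 mm wide, between ribs that rise 44 mm above the table; the tablet stands in one, the game case in the other.
- tablet: Black tablet, 14 mm thick (x) x 180 mm long (y) x 125 mm high (z), about 0.4 kg, standing upright in a rack groove. Origin at the centre of its lower edge.
- case: Game case, clear plastic with paper front, 14 (x) x 135 (y) x 170 mm high (z), taller and shorter than the tablet, standing in the other groove. Origin at the centre of its lower edge. Not to be moved.
- mug: White mug, 84 mm across, 95 mm high; origin at the centre of its underside. Bystander.
- remote: Remote control, 45 x 170 x 18 mm, lying flat. Origin under its centre. Bystander.
- gamepad: White game controller about 110 x 170 x 35 mm. Origin under its centre. Bystander.
- coaster1: Dark round coaster, 96 mm across, 8 mm thick. Bystander.
- coaster2: Another such coaster. Bystander.
- cardbox: Cardboard card-deck box, 90 x 65 x 22 mm, lying flat. Bystander.
Mind the look-alikes: they are no part of the job. Leave any yellow look-alike of the tablet alone.

How it is judged:
By the outcome, as a careful person would: the job done as asked, in the order asked, and still so for the second after the job is handed in, with the robot touching nothing.
It also fails if it takes over 67 s, if anything falls off the work surface, if the arm or the gripper's body presses on something with over 40 N, if the wrist force passes 120 N, or if a joint passes its speed limit or range.

ROBOT

A 6-joint arm with a two-finger parallel gripper is mounted at the origin on the work surface. World frame = base frame: x ahead of the robot, y to its left, z up, the work surface at z = 0. Lengths are in m, angles in degrees, forces in N, time in s.
With the tool pointing down it reaches from about 0.4 to 0.825 m from the base axis. Payload 7 kg.
Tool frame: the origin (TCP) lies at the very end of the fingers, on their centre line; the grasp point (between the pads) lies 19 mm behind it (r.hold_point_z is the distance from the TCP to the grasp point, in m); z points along the fingers, y is the direction in which the jaws open and shut (so a half turn about z gives the same grasp; the last joint's range is limited). The gripper opens to 88 mm and grips with 3 to 60 N. Pads are 19 mm wide; open, the fingers measure 130 mm over their backs; the gripper's body (78 mm by 193 mm) begins 47 mm behind the grasp point.
Start: joints at [87.324, 20.546, 0.682, 0, -70.136, -16.507], TCP at [0.222, 0.637, 0.227] pointing down, gripper open.
Joint ranges: [-176.03, 176.03], [-82.01, 121.73], [-58.28, 71.71], [-173.87, 95.51], [-174.79, -0.11], [-173.66, 173.66]. Speed limits (degrees/s): [136.94, 136.94, 172.46, 180, 180, 180].

INTERFACE

Orientations are given as [roll, pitch, yaw] about the fixed x, y, z axes, in that order (R = Rz(yaw) Ry(pitch) Rx(roll)).
In Python, from plant import r gives the robot as it stands. The module is installed in compiled form; this text tells all that it offers.
- The arm moves only by the shell command python3 -m inch 'ROWS' [FORCE]. ROWS is text: rows parted by semicolons, each of 7 numbers parted by spaces: the shift along the tool's x, y, z in m, then the turn, a rotation vector about the tool's x, y, z in rad, then the opening, from 0 (shut) to 1 (fully open). In form: tx ty tz ax ay az jaw; .... A call has 1 to 20 rows; each row shifts and turns the commanded pose from where the row before left it, along the tool's axes as they then stand; what a row does not reach is not made up. A row lasts 1/12 s, in which the tool goes at most 41.7 mm and 7.16 degrees, less where a joint would pass 70% of its speed; a pose out of reach is approached as far as the arm can. A call with a gripper value outside its range is refused whole. The fingers move at their own pace and stop on an object; FORCE is the grip in N (left out, the last holds). Time passes only in rows, so rows that do not move let the fingers close. It gives the time, the measured TCP pose, the force and the opening at its end, in the units of the state.
- r.get_state(): the state, without advancing time (a new reading comes with each control period).
- r.capture(name): name is "scene" or "top"; returns the picture (480x640x3 uint8, red, green, blue); there is no depth.
- r.camera_params(name): a dict with "vfov" (degrees; the focal length in pixels is half the picture's height over the tangent of half this angle, whatever the lens; pixels are square), "cx", "cy" (the principal point, pixels), "R" (3x3) and "t" (3): a world point X has camera coordinates R X + t. Camera axes: x right, y down, z forward; pixel columns grow to the right and rows downward; lengths in m; the calibration is good to about 2 mm. A picture is of the moment at which its call begins. camera_params takes no time and is no camera call.
- r.close_job(): hands the job in, once; it reports no verdict.
Trained networks look in the newest picture that a camera, given by its name, has taken for a name from the list of things; names that differ only in an ending like _2 or _b are one class to them, and where a whole thing is asked for, a point or a joint stands for the part that bears it (a point fixed in the world has none). Each returns a list of dicts, best first, with "p" (0 to 1); they miss things now and then, are a little off and sometimes report something else, mostly with a low value. They report only what shows in the picture. A call takes as long as a camera call. They do not tell look-alikes from the thing itself.
- r.recognise(target, camera): "xy" ([column, row] in pixels, amid what is visible of it).
The state is a dict: "time_s": time; "joints": joint angles; "qd": joint speeds; "joint_torque": joint torques, N m; "tcp_pos": TCP position; "eef_rot": TCP orientation; "contact_force": force on the tool from outside, world axes, zero at the start; "moment": the same for the moment, N m; "gripper_width": finger opening in m.
Only numpy, scipy, OpenCV 4.12 (cv2) and the standard library are available. Lean on these libraries where they do the work, as an engineer would, in place of code of your own. Each camera call takes 0.05 s, during which the arm holds its last target.

## Working session

There is one attempt and no reset: what is moved stays moved. The work goes in short steps, Python scripts to look and compute and a shell command to move; the robot and the scene stay as the last step left them, time stands still between calls to the robot, and variables do not carry over. Pictures are saved under pics/ and viewed, and the job is handed in when it is done.

```bash
mkdir -p pics; ls; python3 - <<'E'
from plant import r
import cv2
s=r.get_state(); print(s)
for n in("scene","top"):
    im=r.capture(n); cv2.imwrite(f"pics/{n}0.png",im[:,:,::-1])
    print(n,r.camera_params(n))
E
```

```text
pics
{'time_s': 0.0, 'joints': array([ 8.73232315e+01,  2.05915412e+01,  6.34692225e-01, -1.98992898e-02,
       -7.01334922e+01, -1.65070120e+01]), 'qd': array([-0.122055  , -0.01900558,  0.00541285,  0.10663806, -0.03922885,
       -0.07763363]), 'joint_torque': array([ 8.00305043e-04, -5.82725143e+01,  2.93046194e+01,  6.99711487e+00,
        7.08613690e-03, -1.62446686e-04]), 'tcp_pos': array([0.22167043, 0.63706957, 0.22562914]), 'eef_rot': array([ 1.79908067e+02, -7.73574311e-03, -1.91905514e+01]), 'contact_force': array([ 0.58514465,  0.48675081, -0.06014896]), 'moment': array([ 0.00297299,  0.0043386 , -0.00565396]), 'gripper_width': 0.08726309283273496}
scene {'vfov': 46.7019739786331, 'cx': 321.9111306935724, 'cy': 245.46431500910805, 'R': array([[ 0.39094796,  0.9203974 ,  0.00532218],
       [ 0.5393824 , -0.22441495, -0.81160616],
       [-0.74580582,  0.32016646, -0.58418072]]), 't': array([-0.24879386, -0.17667475,  1.63515124])}
top {'vfov': 57.156424983747065, 'cx': 328.60891900683555, 'cy': 247.81495097969832, 'R': array([[-0.0284292 , -0.9992398 , -0.02667605],
       [-0.98738083,  0.03223104, -0.15504919],
       [ 0.15579112,  0.0219315 , -0.98754652]]), 't': array([0.07763208, 0.53963929, 1.18098363])}
```

View pics/scene0.png

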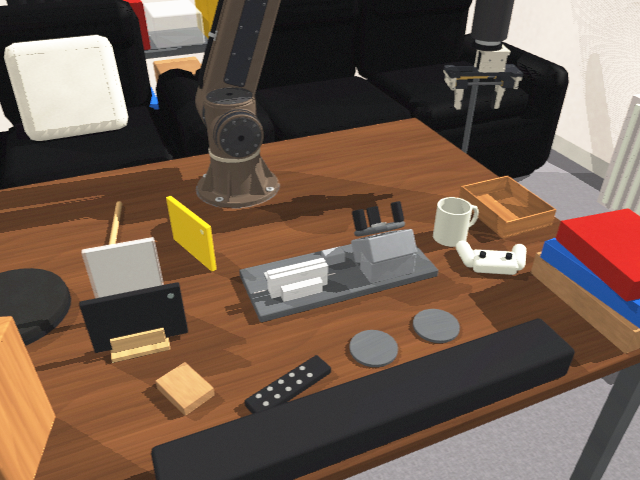

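View pics/top0.png

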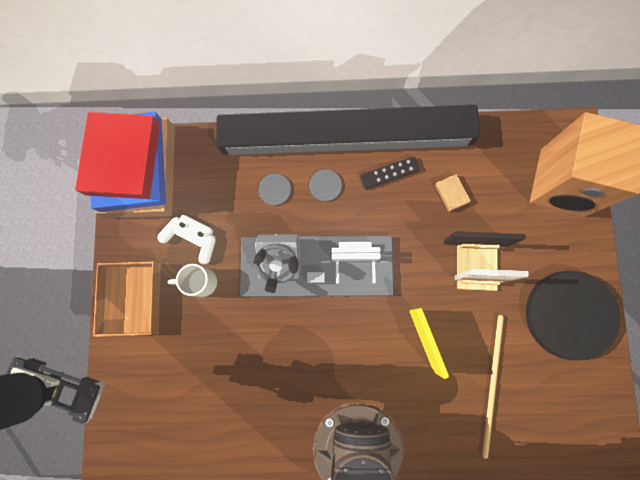

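Tablet candidates: the black slab in the rack (top 485,239; scene 135,318) is the described one. The yellow slab (top 430,343) is a look-alike, and the pale slab (top 490,275; scene 125,270) is the game case. I'll check these in close crops.

```bash
cat > h.py <<'E'
import numpy as np, cv2
from plant import r
def K(c):
    p=r.camera_params(c); f=240/np.tan(np.radians(p['vfov']/2)); return p,f
def proj(c,X):
    p,f=K(c); X=np.atleast_2d(X); q=X@p['R'].T+p['t']; return np.c_[p['cx']+f*q[:,0]/q[:,2],p['cy']+f*q[:,1]/q[:,2]]
def ray(c,uv):
    p,f=K(c); d=np.array([(uv[0]-p['cx'])/f,(uv[1]-p['cy'])/f,1.])@p['R']; o=-p['R'].T@p['t']; return o,d
def onz(c,uv,z):
    o,d=ray(c,uv); return o+d*(z-o[2])/d[2]
def tri(u1,u2):
    o1,d1=ray('top',u1);o2,d2=ray('scene',u2)
    A=np.c_[d1,-d2]; s=np.linalg.lstsq(A,o2-o1,rcond=None)[0]; a=o1+s[0]*d1;b=o2+s[1]*d2
    return (a+b)/2,np.linalg.norm(a-b)
def crop(c,x0,y0,x1,y1,name,k,im=None):
    im=r.capture(c) if im is None else im
    q=cv2.resize(im[y0:y1,x0:x1],None,fx=k,fy=k,interpolation=cv2.INTER_CUBIC); cv2.imwrite(name,q[:,:,::-1] )
E
python3 - <<'E'
from h import *
a=cv2.imread('pics/top0.png')[:,:,::-1]; b=cv2.imread('pics/scene0.png')[:,:,::-1]
crop('top',235,220,415,310,'pics/c1.png',4.4,a)
crop('top',430,215,550,305,'pics/c2.png',6,a)
crop('scene',230,190,450,325,'pics/c3.png',3.6,b)
crop('scene',70,190,230,370,'pics/c4.png',3.3,b)
for t in['tablet','case','wheel_hub','grip0','jaw_face','dock','rack','dock_slot','grip1','grip2']:
    for c in('top','scene'):
        print(t,c,[(np.round(d['xy']).astype(int).tolist(),round(d['p'],2)) for d in r.recognise(t,c)][:4])
E
```

```text
tablet top [([431, 343], 0.94), ([481, 239], 0.91)]
tablet scene [([136, 312], 0.61), ([374, 221], 0.6), ([189, 234], 0.59)]
case top [([494, 275], 0.94), ([272, 264], 0.58)]
case scene [([121, 268], 0.95), ([375, 222], 0.42), ([136, 316], 0.4), ([497, 258], 0.39)]
wheel_hub top [([274, 267], 0.56)]
wheel_hub scene [([372, 219], 0.74), ([492, 259], 0.54)]
grip0 top [([272, 265], 0.57)]
grip0 scene [([374, 224], 0.98)]
jaw_face top [([350, 257], 0.85)]
jaw_face scene [([183, 386], 0.71), ([294, 267], 0.69)]
dock top [([317, 263], 0.77)]
dock scene [([344, 270], 0.81)]
rack top [([477, 263], 0.95)]
rack scene [([136, 345], 0.79), ([289, 383], 0.26)]
dock_slot top [([317, 262], 0.59)]
dock_slot scene [([344, 274], 0.93)]
grip1 top [([272, 265], 0.57)]
grip1 scene [([374, 224], 0.98)]
grip2 top [([272, 265], 0.57)]
grip2 scene [([374, 224], 0.98)]
```

View pics/c1.png

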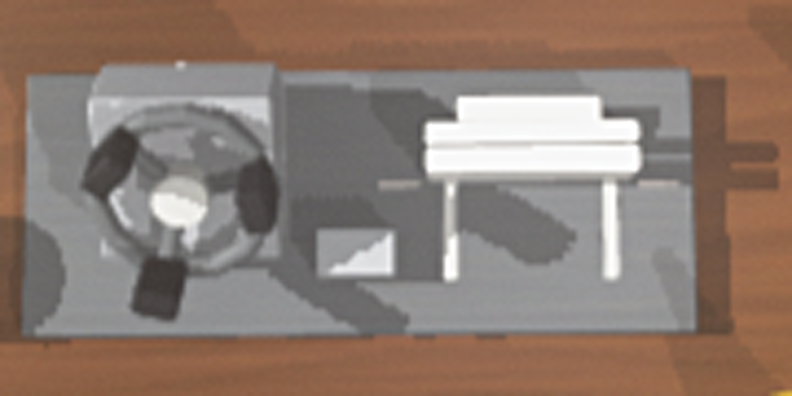

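View pics/c2.png

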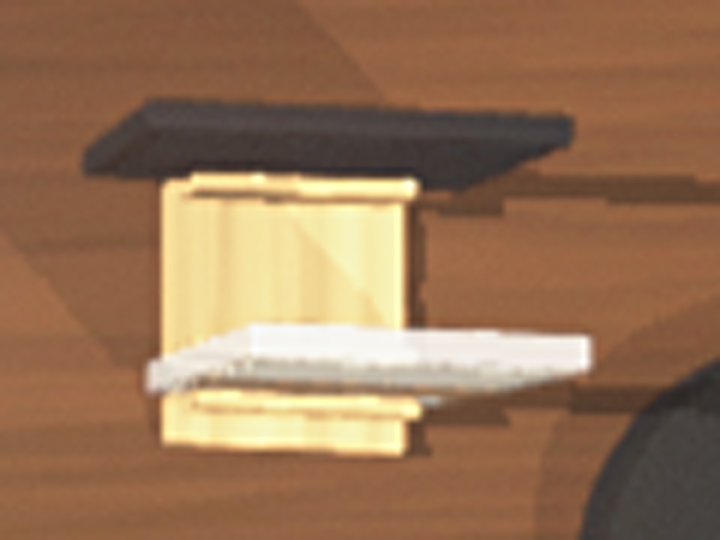

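View pics/c3.png

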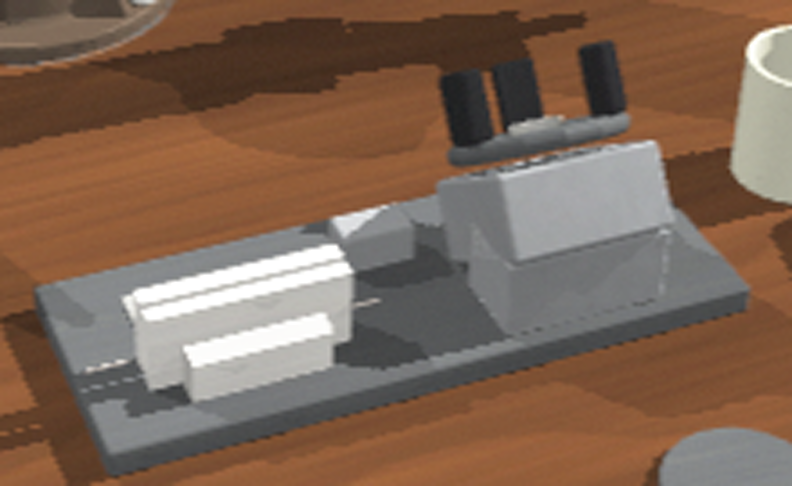

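View pics/c4.png

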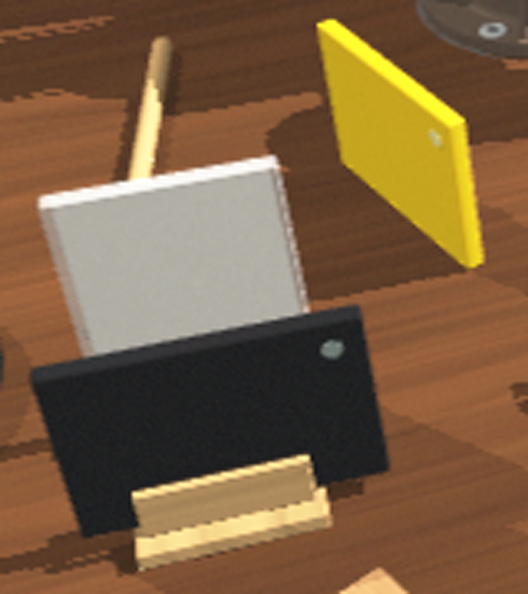

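The crops show the black slab in the rack's far groove, which is the tablet. The pale, taller slab in the near groove is the case, and the yellow slab is loose on the table. The jaws are almost shut (top ~356,252). Next I'll fit the dock, rack, tablet and wheel poses.

```bash
cat > fit.py <<'E'
from h import *
from scipy.optimize import least_squares
def T(x,y,yaw,P):
    c,s=np.cos(yaw),np.sin(yaw); P=np.atleast_2d(P).astype(float); return np.c_[x+c*P[:,0]-s*P[:,1],y+s*P[:,0]+c*P[:,1],P[:,2]]
def t1(p): return (235+p[0]/4.4-.4,220+p[1]/4.4-.4)
def t2(p): return (430+p[0]/6-.4,215+p[1]/6-.4)
def s3(p): return (230+p[0]/3.6-.4,190+p[1]/3.6-.4)
def s4(p): return (70+p[0]/3.3-.4,190+p[1]/3.3-.4)
def fit(obs,x0,extra=0):
    def f(v):
        e=[]
        for c,P,uv in obs: e.append(proj(c,T(v[0],v[1],v[2],P))[0]-np.array(uv))
        return np.concatenate(e)
    s=least_squares(f,x0,loss='soft_l1'); print('res',np.round(f(s.x).reshape(-1,2),1).tolist()); return s.x
if __name__=='__main__':
    d=fit([('top',(.085,.215,.02),t1((27,75))),('top',(.085,-.215,.02),t1((690,70))),('top',(-.085,.215,.02),t1((22,335))),('top',(-.085,-.215,.02),t1((696,332))),
     ('scene',(-.085,-.215,.02),s3((38,290))),('scene',(.085,-.215,.02),s3((112,458))),('scene',(.085,.215,.02),s3((748,293)))],[.5,0,0])
    print('dock',d[:2],np.degrees(d[2]))
    h=.137
    t=fit([('scene',(.007,-.09,h),s4((33,380))),('scene',(.007,.09,h),s4((360,316))),('scene',(.007,-.09,.012),s4((85,535))),('scene',(.007,.09,.012),s4((388,468))),
     ('top',(.007,.09,h),t2((150,100))),('top',(.007,-.09,h),t2((572,116))),('top',(-.007,.09,.012),t2((85,170)))],[.6,-.4,0])
    print('tablet',t[:2],np.degrees(t[2]))
    k=fit([('top',(-.08,.055,.012),t2((162,443))),('top',(-.08,-.055,.012),t2((405,455)))],[.55,-.4,0]); print('rack',k[:2],np.degrees(k[2]))
    kk=T(*k,(.05,0,.012)); print('groove',kk)
    c=fit([('scene',(.007,-.0675,.182),s4((40,205))),('scene',(.007,.0675,.182),s4((275,162)))],[.5,-.4,0]); print('case',c[:2],np.degrees(c[2]))
    # grips: top centres top view; scene
    a=np.radians(35)
    ez=np.array([-np.sin(a),0,np.cos(a)]); ex=np.array([np.cos(a),0,np.sin(a)]); ey=np.array([0,1,0])
    hub=np.array([0,.1,.1])
    def gp(th,z,rr=.05): return hub+ez*z+rr*(np.cos(th)*ex+np.sin(th)*ey)
    print('hub top',proj('top',T(*d,hub+ez*.02)),'obs',t1((180,200)))
    def g(v):
        e=[]
        for i,p in enumerate([(116,160),(158,288),(258,196)]): # mid-body of visible
            e.append(proj('top',T(*d,gp(v[0]+i*2*np.pi/3,.04)))[0]-t1(p))
        return np.concatenate(e)
    for th0 in(0,1,2,3,4,5):
        s=least_squares(g,[th0]); print(th0,np.degrees(s.x)%360,s.cost)
    print(np.round(g(s.x),1))
    np.save('dock.npy',d);np.save('tab.npy',t)
    for th in np.radians(np.degrees(s.x[0])+np.array([0,120,240])):
        print(np.degrees(th)%360,'scene top of grip',(proj('scene',T(*d,gp(th,.06)))-[[230,190]])*3.6,'top',(proj('top',T(*d,gp(th,.06)))-[[235,220]])*4.4)
E
python3 fit.py
```

```text
res [[-0.4, -0.6], [-0.2, -1.6], [-0.6, 0.0], [0.4, -0.9], [-2.1, -1.5], [-1.3, -1.0], [0.9, -2.2]]
dock [0.49867784 0.09962125] -1.094596811186601
res [[-1.6, -0.7], [0.4, -0.9], [-1.2, 0.7], [0.8, 0.6], [-0.7, -0.7], [0.3, -0.0], [-1.1, 1.0]]
tablet [ 0.54681403 -0.35183609] -4.700521079606043
res [[0.3, 0.0], [-0.3, 0.0]]
rack [ 0.49573406 -0.35374441] -4.61688645234361
groove [[ 0.54557182 -0.35776905  0.012     ]]
res [[-0.7, -0.0], [0.7, -0.1]]
case [ 0.44608158 -0.35240525] -3.729132255544744
hub top [[275.18018049 265.13994667]] obs (275.5090909090909, 265.05454545454546)
0 [42.7515105] 1.277520675276457
1 [42.7515107] 1.277520675276399
2 [42.75151079] 1.2775206752764487
3 [42.75151103] 1.2775206752764499
4 [42.75150944] 1.2775206752765207
5 [42.75151035] 1.277520675276367
[-1.3  0.3 -0.6 -0.1 -0.3  0.7]
42.75151035119302 scene top of grip [[591.38027476  39.51666131]] top [[103.10404886 175.74401273]]
162.75151035119302 scene top of grip [[509.90169649  57.42568898]] top [[149.13275194 303.48758261]]
282.751510351193 scene top of grip [[454.82658255  68.84013275]] top [[251.80428257 213.8324463 ]]
```

```bash
python3 - <<'E'
from fit import *
d=np.load('dock.npy')
for n,x,z in[('fixed face',.03,.075),('line',.01,.02),('shut front top',.016,.075),('w5 front top',.011,.075),('w5 face',.025,.075),('w20 face',.01,.075)]:
    p=proj('top',T(*d,(x,-.11,z)))[0]; q=proj('scene',T(*d,[(x,-.045,z)]))[0]
    print(n,(p-[235-.4,220-.4])*4.4,(q-[230-.4,190-.4])*3.6)
a=cv2.imread('pics/top0.png')[:,:,::-1]; b=cv2.imread('pics/scene0.png')[:,:,::-1]
crop('top',320,230,400,290,'pics/d1.png',10,a)
print(a[238:275,355].mean(1).astype(int))
print(a[238:275,345].mean(1).astype(int))
E
```

```text
fixed face [530.38230699 136.75561352] [345.01289757 258.78904603]
line [528.14669895 180.45641478] [332.23658267 310.17434962]
shut front top [530.809819   159.37358079] [336.36963562 245.86657638]
w5 front top [530.9628819  167.47153316] [333.31862504 241.30503564]
w5 face [530.53481016 144.82395208] [341.90888114 254.14825667]
w20 face [530.99351855 169.09239688] [332.71066063 240.39607306]
[137 134 132 158 251 249 246 245 245 243 247 247 248 249 205 231 249 248
 248 251 244 182 166 131 140 154 154 149 127 113 112 111 113 115 114 112
 112]
[138 137 130 141 249 249 246 246 245 243 247 247 248 250 208 227 250 248
 248 251 244 184 169 131 112 113 115 114 115 113 111 111 113 113 113 112
 115]
```

View pics/d1.png

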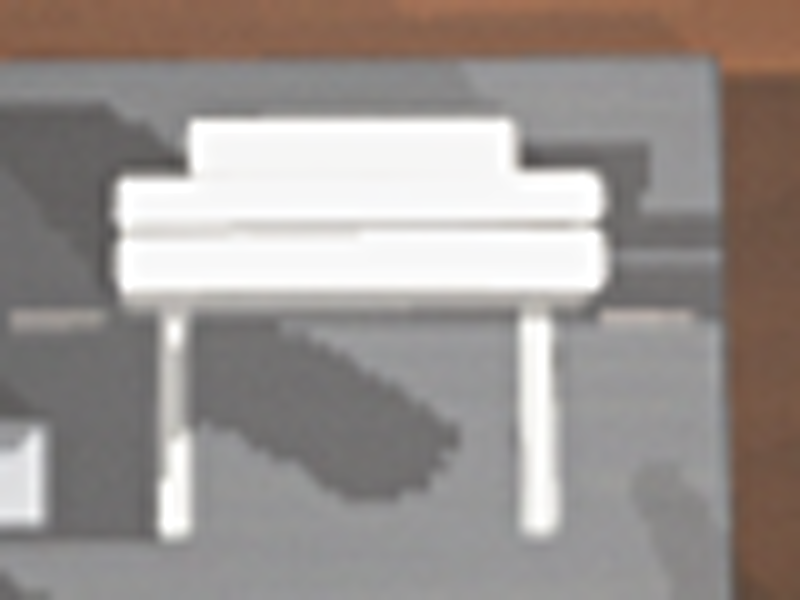

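```bash
cat > go.py <<'E'
from fit import *
from scipy.spatial.transform import Rotation as Ro
d=np.load('dock.npy') if True else 0
a=np.radians(35)
Rd=Ro.from_euler('z',d[2]).as_matrix()
ez=Rd@[-np.sin(a),0,np.cos(a)]; ex=Rd@[np.cos(a),0,np.sin(a)]; ey=Rd@[0,1,0]
hub=T(*d,(0,.1,.1))[0]
def cur():
    s=r.get_state(); return s['tcp_pos'],Ro.from_euler('xyz',s['eef_rot'],degrees=True).as_matrix(),s
def wheelpose(thdeg,zt,back=0):
    th=np.radians(thdeg); rad=np.cos(th)*ex+np.sin(th)*ey
    z=-ez; x=-rad; y=np.cross(z,x)
    return hub+.05*rad+ez*(zt+back),np.c_[x,y,z]
def delta(pt,Rt):
    p,R,s=cur(); return R.T@(pt-p), Ro.from_matrix(R.T@Rt).as_rotvec()
def show(pt,Rt):
    t,w=delta(pt,Rt)
    p,R,s=cur()
    print('target',pt.round(3),'shift tool',t.round(4),'len',np.linalg.norm(t).round(3),'rotvec',w.round(4),'deg',np.degrees(np.linalg.norm(w)).round(1),'shift if rot first',(Rt.T@(pt-p)).round(4))
E
python3 - <<'E'
from go import *
print(hub,ez)
pt,Rt=wheelpose(42.75,.026,.10); show(pt,Rt)
print(Rt.round(2))
E
```

```text
[0.50058816 0.199603   0.1       ] [-0.57347177  0.01095712  0.81915204]
target [0.459 0.234 0.224] shift tool [0.3565 0.3028 0.0023] len 0.468 rotvec [0.7158 0.1565 2.004 ] deg 122.3 shift if rot first [ 0.1242 -0.428   0.1424]
[[-0.61 -0.54  0.57]
 [-0.67  0.74 -0.01]
 [-0.42 -0.39 -0.82]]
```

```bash
python3 -m inch '0.027 0.023 0 0 0 0 1;0.027 0.023 0 0 0 0 1;0.027 0.023 0 0 0 0 1;0.027 0.023 0 0 0 0 1;0.027 0.023 0 0 0 0 1;0.027 0.023 0 0 0 0 1;0.027 0.023 0 0 0 0 1;0.027 0.023 0 0 0 0 1;0.027 0.023 0 0 0 0 1;0.027 0.023 0 0 0 0 1;0.027 0.023 0 0 0 0 1;0.027 0.023 0 0 0 0 1;0.027 0.023 0 0 0 0 1' && python3 -m inch '0 0 0 0.0358 0.0078 0.1002 1;0 0 0 0.0358 0.0078 0.1002 1;0 0 0 0.0358 0.0078 0.1002 1;0 0 0 0.0358 0.0078 0.1002 1;0 0 0 0.0358 0.0078 0.1002 1;0 0 0 0.0358 0.0078 0.1002 1;0 0 0 0.0358 0.0078 0.1002 1;0 0 0 0.0358 0.0078 0.1002 1;0 0 0 0.0358 0.0078 0.1002 1;0 0 0 0.0358 0.0078 0.1002 1;0 0 0 0.0358 0.0078 0.1002 1;0 0 0 0.0358 0.0078 0.1002 1;0 0 0 0.0358 0.0078 0.1002 1;0 0 0 0.0358 0.0078 0.1002 1;0 0 0 0.0358 0.0078 0.1002 1;0 0 0 0.0358 0.0078 0.1002 1;0 0 0 0.0358 0.0078 0.1002 1;0 0 0 0.0358 0.0078 0.1002 1;0 0 0 0.0358 0.0078 0.1002 1;0 0 0 0.0358 0.0078 0.1002 1' && python3 - <<'E'
from go import *
pt,Rt=wheelpose(42.75,.026,.10); show(pt,Rt)
print(r.get_state()['joints'].round(1))
for n in("scene","top"):
    im=r.capture(n); cv2.imwrite(f"pics/{n}1.png",im[:,:,::-1])
b=cv2.imread('pics/scene1.png')[:,:,::-1]
crop('scene',250,30,490,330,'pics/e1.png',2,b)
E
```

```text
time_s: 2.18
tcp_pos: [0.4556, 0.2382, 0.227]
eef_rot: [-180.0, -0.0, -19.2]
contact_force: [0.3, 0.2, 0.3]
gripper_width: 0.0878
time_s: 3.85
tcp_pos: [0.4579, 0.2418, 0.2331]
eef_rot: [-154.6, 23.8, -130.5]
contact_force: [-0.8, -0.6, -0.2]
gripper_width: 0.0876
target [0.459 0.234 0.224] shift tool [ 0.0081 -0.0025  0.008 ] len 0.012 rotvec [ 0.0156 -0.0034  0.0387] deg 2.4 shift if rot first [ 0.008  -0.0027  0.008 ]
[  63.3   -9.1  -58.2   55.1  -37.9 -153.1]
```

View pics/e1.png

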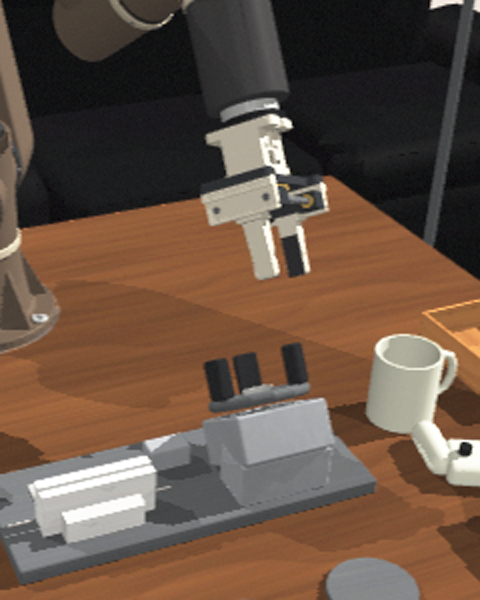

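The tilted grasp hits the arm's j3 limit because the wrist sits too close to the base. I'll push a grip with closed fingers instead, with the tool nearly vertical. First I'll check clearances.

```bash
cat > sim.py <<'E'
from go import *
def grippts(th):
    P=[]
    for zz in(.06,.04,.02):
        for dr in(-.009,0,.009):
            for dt in(-.014,0,.014):
                rad=np.cos(th)*ex+np.sin(th)*ey; tan=-np.sin(th)*ex+np.cos(th)*ey
                P.append(hub+ez*zz+rad*(.05+dr)+tan*dt)
    return np.array(P)
def ev(th0,tot,tilt,yaw,h,lead=35):
    worst=1;wf=1
    for g in np.arange(0,tot+1,10):
        tg=np.radians(th0+g); tp=tg-np.radians(lead)
        p=hub+ez*h+.05*(np.cos(tp)*ex+np.sin(tp)*ey)
        R=(Ro.from_euler('y',-tilt,degrees=True)*Ro.from_euler('xyz',[180,0,yaw],degrees=True)).as_matrix()
        for k in range(3):
            q=(grippts(tg+k*2*np.pi/3)-p)@R
            m=(abs(q[:,0])<.042)&(abs(q[:,1])<.10)
            if m.any(): worst=min(worst,(.066+q[m,2]).min())
            if k:
                m=q[:,2]<0
                if m.any(): wf=min(wf,np.maximum(abs(q[m,0])-.0095,abs(q[m,1])-.021).min())
    return worst,wf
if __name__=='__main__':
  for n,th0 in(('A',42.8),('B',162.8),('C',282.8)):
    for tilt in(0,10,20):
      for h in (.034,.04):
        print(n,tilt,h,[(y,*np.round(np.array(ev(th0,190,tilt,y,h))*1e3).astype(int)) for y in(0,30,60,90,120,150)])
E
python3 sim.py
```

```text
A 0 0.034 [(0, np.int64(5), np.int64(11)), (30, np.int64(-11), np.int64(8)), (60, np.int64(-18), np.int64(3)), (90, np.int64(-18), np.int64(5)), (120, np.int64(-18), np.int64(6)), (150, np.int64(-7), np.int64(5))]
A 0 0.04 [(0, np.int64(12), np.int64(12)), (30, np.int64(-6), np.int64(9)), (60, np.int64(-13), np.int64(6)), (90, np.int64(-13), np.int64(8)), (120, np.int64(-13), np.int64(7)), (150, np.int64(3), np.int64(7))]
A 10 0.034 [(0, np.int64(17), np.int64(14)), (30, np.int64(1), np.int64(12)), (60, np.int64(-4), np.int64(11)), (90, np.int64(-4), np.int64(11)), (120, np.int64(-3), np.int64(10)), (150, np.int64(10), np.int64(12))]
A 10 0.04 [(0, np.int64(23), np.int64(16)), (30, np.int64(7), np.int64(13)), (60, np.int64(2), np.int64(13)), (90, np.int64(1), np.int64(13)), (120, np.int64(2), np.int64(11)), (150, np.int64(15), np.int64(14))]
A 20 0.034 [(0, np.int64(28), np.int64(17)), (30, np.int64(18), np.int64(15)), (60, np.int64(13), np.int64(17)), (90, np.int64(12), np.int64(16)), (120, np.int64(13), np.int64(15)), (150, np.int64(23), np.int64(18))]
A 20 0.04 [(0, np.int64(34), 
[... 2067 characters left out ...]
, np.int64(23)), (150, np.int64(12), np.int64(20))]
C 10 0.04 [(0, np.int64(26), np.int64(19)), (30, np.int64(27), np.int64(22)), (60, np.int64(27), np.int64(16)), (90, np.int64(28), np.int64(24)), (120, np.int64(18), np.int64(24)), (150, np.int64(18), np.int64(19))]
C 20 0.034 [(0, np.int64(28), np.int64(19)), (30, np.int64(28), np.int64(21)), (60, np.int64(28), np.int64(19)), (90, np.int64(29), np.int64(25)), (120, np.int64(23), np.int64(21)), (150, np.int64(23), np.int64(21))]
C 20 0.04 [(0, np.int64(34), np.int64(19)), (30, np.int64(34), np.int64(22)), (60, np.int64(34), np.int64(21)), (90, np.int64(35), np.int64(23)), (120, np.int64(29), np.int64(24)), (150, np.int64(29), np.int64(21))]
```

```bash
cat >> go.py <<'E'
TILT=10
def pegR(tilt=TILT,yaw=-90): return (Ro.from_euler('y',-tilt,degrees=True)*Ro.from_euler('xyz',[180,0,yaw],degrees=True)).as_matrix()
def peg(thdeg,h,rr=.05):
    th=np.radians(thdeg); return hub+ez*h+rr*(np.cos(th)*ex+np.sin(th)*ey)
E
python3 - <<'E'
from go import *
show(peg(225,.1),pegR())
E
```

```text
target [0.414 0.166 0.162] shift tool [ 0.1079 -0.0015  0.0339] len 0.113 rotvec [-0.3996  0.1665 -0.7854] deg 51.4 shift if rot first [0.0765 0.0556 0.062 ]
```

```bash
python3 -m inch '0 0 0 -0.04 0.0167 -0.0785 0.5;0 0 0 -0.04 0.0167 -0.0785 0;0 0 0 -0.04 0.0167 -0.0785 0;0 0 0 -0.04 0.0167 -0.0785 0;0 0 0 -0.04 0.0167 -0.0785 0;0 0 0 -0.04 0.0167 -0.0785 0;0 0 0 -0.04 0.0167 -0.0785 0;0 0 0 -0.04 0.0167 -0.0785 0;0 0 0 -0.04 0.0167 -0.0785 0;0 0 0 -0.04 0.0167 -0.0785 0;0 0 0 0 0 0 0' 20; python3 - <<'E'
from go import *
show(peg(225,.036)+[0,0,.1],pegR());print(r.get_state()['joints'].round(1))
E
```

```text
time_s: 4.87
tcp_pos: [0.4587, 0.2429, 0.2324]
eef_rot: [-170.2, -0.0, -89.5]
contact_force: [0.0, 0.6, 0.6]
gripper_width: 0.0198
target [0.45  0.165 0.209] shift tool [0.0776 0.0129 0.0213] len 0.081 rotvec [0.003  0.0006 0.0084] deg 0.5 shift if rot first [0.0777 0.0123 0.0214]
[ 55.7   0.1 -28.8   9.8 -55.9 -60.4]
```

```bash
python3 -m inch '0.0195 0.0032 0 0 0 0 0;0.0195 0.0032 0 0 0 0 0;0.0195 0.0032 0 0 0 0 0;0.0195 0.0032 0 0 0 0 0;0 0 0 0 0 0 0' ; python3 - <<'E'
from go import *
show(peg(225,.036)+[0,0,.1],pegR());show(peg(225,.036),pegR());print(r.get_state()['joints'].round(1))
b=r.capture('scene');crop('scene',250,30,490,330,'pics/e2.png',2,b)
a=r.capture('top');crop('top',230,200,430,330,'pics/e3.png',4,a)
E
```

```text
time_s: 5.28
tcp_pos: [0.4432, 0.1597, 0.2295]
eef_rot: [-170.1, -0.0, -90.0]
contact_force: [-1.4, 0.3, -0.6]
gripper_width: 0.0003
target [0.45  0.165 0.209] shift tool [-0.0056 -0.0035  0.0212] len 0.022 rotvec [ 0.0015 -0.0005 -0.0006] deg 0.1 shift if rot first [-0.0056 -0.0035  0.0212]
target [0.45  0.165 0.109] shift tool [-0.0056  0.0137  0.1197] len 0.121 rotvec [ 0.0015 -0.0005 -0.0006] deg 0.1 shift if rot first [-0.0056  0.0139  0.1197]
[ 50.4  -5.4 -34.2   9.3 -55.3 -55.3]
```

View pics/e2.png

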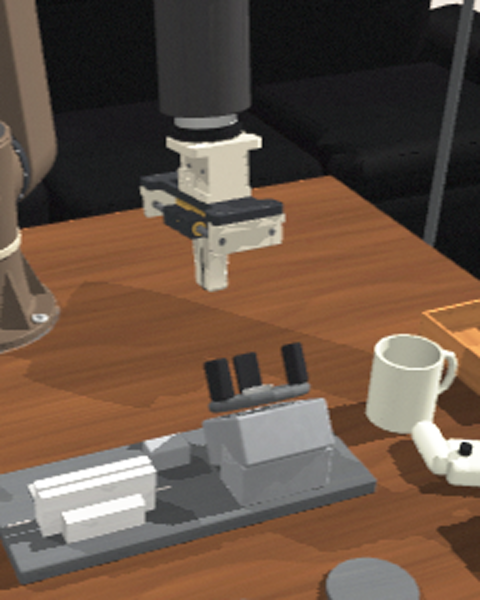

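View pics/e3.png

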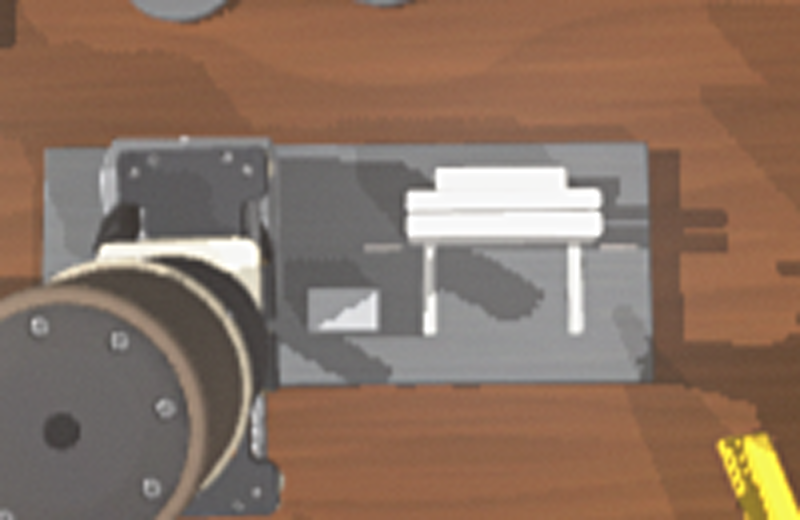

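```bash
python3 -m inch '-0.0009 0.0023 0.02 0 0 0 0;-0.0009 0.0023 0.02 0 0 0 0;-0.0009 0.0023 0.02 0 0 0 0;-0.0009 0.0023 0.02 0 0 0 0;-0.0009 0.0023 0.02 0 0 0 0;-0.001 0.0022 0.02 0 0 0 0;0 0 0 0 0 0 0' ; python3 - <<'E'
from go import *
show(peg(225,.036),pegR());
b=r.capture('scene');crop('scene',250,30,490,330,'pics/e4.png',2,b)
# path rows peg 225 -> 
R=pegR()
for a in range(225,445,10):
    print(a,(R.T@(peg(a+10,.036)-peg(a,.036))).round(4))
E
```

```text
time_s: 5.97
tcp_pos: [0.4506, 0.1676, 0.1061]
eef_rot: [-170.3, -0.2, -90.0]
contact_force: [-0.5, 0.4, -2.1]
gripper_width: 0.0005
target [0.45  0.165 0.109] shift tool [ 0.0025 -0.0002 -0.0031] len 0.004 rotvec [ 0.0049 -0.004   0.0014] deg 0.4 shift if rot first [ 0.0024 -0.0002 -0.0031]
225 [ 0.0057 -0.0059 -0.0028]
235 [ 0.0045 -0.0068 -0.0032]
245 [ 0.0031 -0.0074 -0.0035]
255 [ 0.0016 -0.0077 -0.0036]
265 [ 0.0001 -0.0079 -0.0037]
275 [-0.0014 -0.0078 -0.0036]
285 [-0.0029 -0.0075 -0.0035]
295 [-0.0042 -0.0069 -0.0032]
305 [-0.0055 -0.0062 -0.0028]
315 [-0.0066 -0.0052 -0.0023]
325 [-0.0075 -0.0041 -0.0018]
335 [-0.0081 -0.0029 -0.0012]
345 [-0.0086 -0.0015 -0.0006]
355 [-0.0087 -0.0002  0.    ]
365 [-0.0086  0.0012  0.0007]
375 [-0.0082  0.0025  0.0013]
385 [-0.0076  0.0038  0.0019]
395 [-0.0068  0.005   0.0024]
405 [-0.0057  0.0059  0.0028]
415 [-0.0045  0.0068  0.0032]
425 [-0.0031  0.0074  0.0035]
435 [-0.0016  0.0077  0.0036]
```

View pics/e4.png

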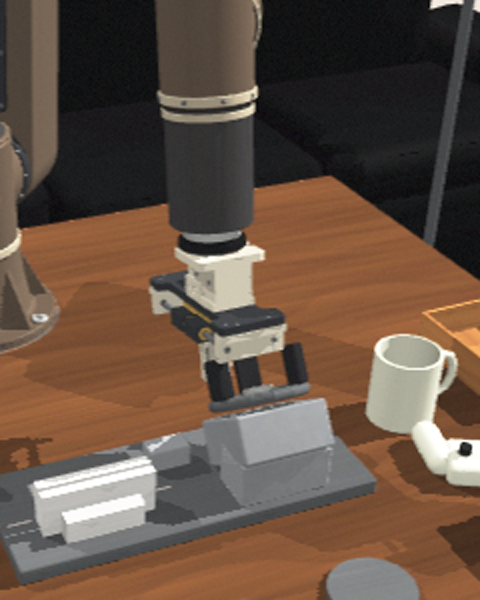

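```bash
python3 -m inch '0.0025 0 -0.003 0 0 0 0;0.0057 -0.0059 -0.0028 0 0 0 0;0.0045 -0.0068 -0.0032 0 0 0 0;0.0031 -0.0074 -0.0035 0 0 0 0;0.0016 -0.0077 -0.0036 0 0 0 0;0.0001 -0.0079 -0.0037 0 0 0 0;-0.0014 -0.0078 -0.0036 0 0 0 0;-0.0029 -0.0075 -0.0035 0 0 0 0' ; python3 - <<'E'
from go import *
p,R,s=cur(); q=p-hub; print('peg th',np.degrees(np.arctan2(q@ey,q@ex))%360,'r',np.hypot(q@ey,q@ex),'h',q@ez,s['contact_force'].round(1))
b=r.capture('scene');crop('scene',250,30,490,330,'pics/e5.png',2,b)
E
```

```text
time_s: 6.68
tcp_pos: [0.4976, 0.1551, 0.146]
eef_rot: [-170.1, -0.1, -90.0]
contact_force: [-2.6, -3.5, -0.5]
gripper_width: 0.0004
peg th 298.93652082289356 r 0.05086668965762798 h 0.038880346219179705 [-2.6 -3.5 -0.5]
```

View pics/e5.png

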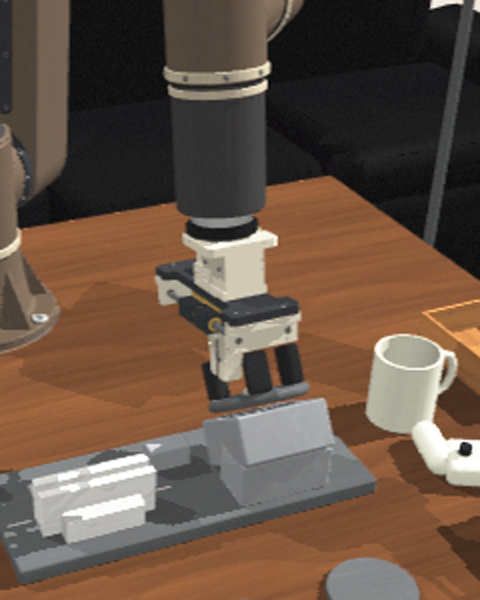

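```bash
python3 -m inch '-0.0042 -0.0069 -0.0028 0 0 0 0;-0.0055 -0.0062 -0.0026 0 0 0 0;-0.0066 -0.0052 -0.002 0 0 0 0;-0.0075 -0.0041 -0.0015 0 0 0 0;-0.0081 -0.0029 -0.001 0 0 0 0;-0.0086 -0.0015 -0.0006 0 0 0 0;-0.0087 -0.0002 0 0 0 0 0;-0.0086 0.0012 0.0007 0 0 0 0;-0.0082 0.0025 0.0013 0 0 0 0' ; python3 - <<'E'
from go import *
p,R,s=cur(); q=p-hub; print('peg th',np.degrees(np.arctan2(q@ey,q@ex))%360,'r',np.hypot(q@ey,q@ex),'h',q@ez,s['contact_force'].round(1))
b=r.capture('scene');crop('scene',230,130,450,325,'pics/e6.png',3,b)
a=r.capture('top');crop('top',230,200,430,330,'pics/e7.png',4,a)
E
```

```text
time_s: 7.48
tcp_pos: [0.5156, 0.2181, 0.1539]
eef_rot: [-170.6, -0.6, -90.1]
contact_force: [-10.3, -16.6, -3.8]
gripper_width: 0.0006
peg th 23.645335905611336 r 0.04687672106959312 h 0.03571286481526669 [-10.3 -16.6  -3.8]
```

View pics/e6.png

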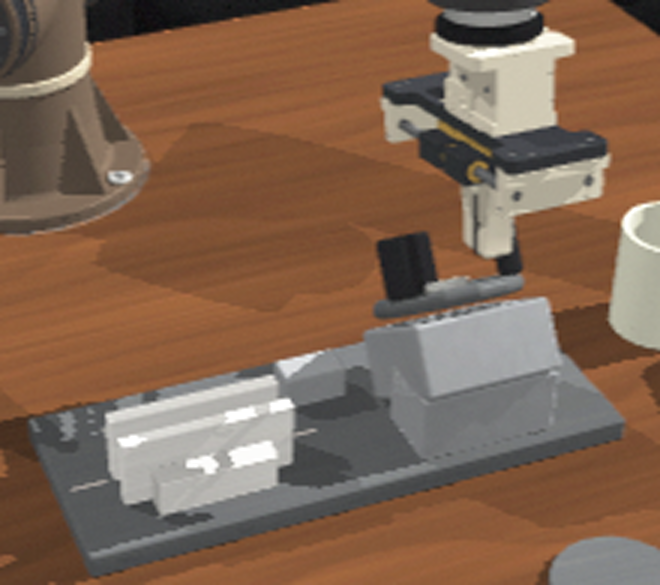

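View pics/e7.png

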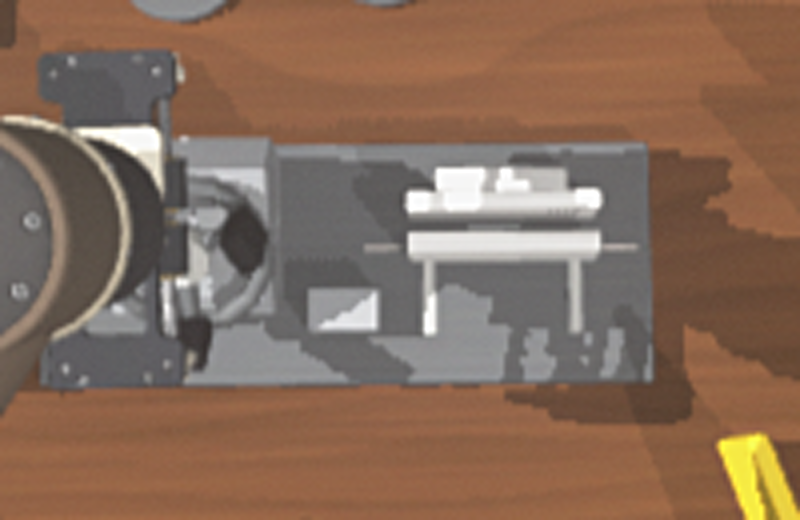

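```bash
cat > ang.py <<'E'
from go import *
def angs(uvs,h=.04):
    out=[]
    for uv in uvs:
        s=min((least_squares(lambda v:proj('top',hub+ez*h+.05*(np.cos(v[0])*ex+np.sin(v[0])*ey))[0]-uv,[x]) for x in range(6)),key=lambda s:s.cost)
        out.append((round(np.degrees(s.x[0])%360,1),round(s.cost,2)))
    return out
E
python3 - <<'E'
from ang import *
print(angs([(290.7,259.5),(278.7,285)]))
a=r.capture('top')
for c in(340,350,360,370): print(a[240:268,c].mean(1).astype(int))
p,R,s=cur(); print(s['contact_force'].round(1),s['moment'].round(2))
crop('top',255,225,325,300,'pics/e8.png',8,a)
for z in (.075,):
  for x in(.03,.02,.01): print(x,[proj('top',T(*d,(x,y,z)))[0].round(1) for y in(-.05,-.11,-.17)])
E
```

```text
[(np.float64(300.8), np.float64(0.11)), (np.float64(189.3), np.float64(0.08))]
[128 140 253 253 250 250 252 237 218 224 232 231 203 158 126  98  88 108
 211 230 226 227 222 195 182 137 101 102]
[130 156 254 255 253 235 213 203 227 237 241 234 200 156 124  98 117 139
 216 229 227 228 220 192 181 134 104 104]
[ 90 120 173 183 192 247 251 232 215 223 230 222 194 157 124  97  86 116
 203 226 227 230 217 190 169 128 103 105]
[103 114 172 191 193 193 192 195 218 226 231 218 184 155 118  92  85 120
 203 226 228 232 214 185 168 126 104 103]
[-0.1  0.2  0.7] [0.21 0.41 0.04]
0.03 [array([332.9, 251. ]), array([355.1, 250.7]), array([377.4, 250.4])]
0.02 [array([332.9, 254.6]), array([355.2, 254.4]), array([377.5, 254.1])]
0.01 [array([333. , 258.3]), array([355.3, 258. ]), array([377.6, 257.7])]
```

View pics/e8.png

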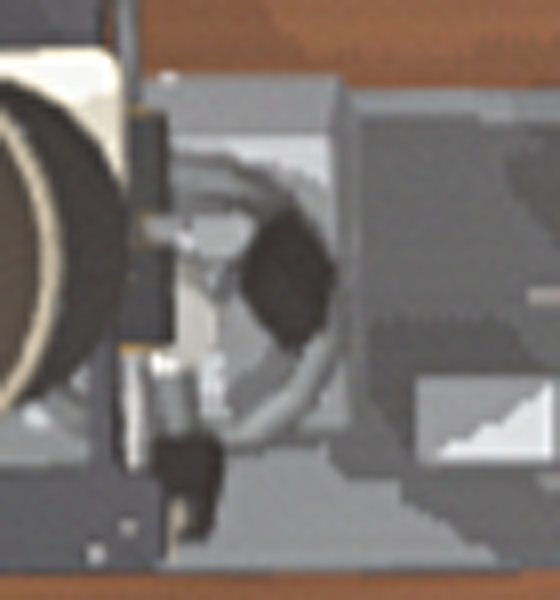

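```bash
python3 -m inch '-0.0038 0.0019 0.0009 0 0 0 0;-0.0038 0.0019 0.0009 0 0 0 0;-0.0034 0.0025 0.0012 0 0 0 0;-0.0034 0.0025 0.0012 0 0 0 0;-0.0028 0.003 0.0014 0 0 0 0;-0.0028 0.003 0.0014 0 0 0 0;0 0 0 0 0 0 0;0 0 0 0 0 0 0' ; cat > meas.py <<'E'
from ang import *
import sys
def rep(tag):
    p,R,s=cur(); q=p-hub; print('t',s['time_s'],'peg th',np.degrees(np.arctan2(q@ey,q@ex))%360,'r',np.hypot(q@ey,q@ex),'h',q@ez,s['contact_force'].round(1))
    a=r.capture('top');cv2.imwrite(f'pics/{tag}top.png',a[:,:,::-1])
    for c in(337,347,357,367,374): print(a[244:270,c].mean(1).astype(int))
    crop('top',255,225,325,300,f'pics/{tag}w.png',8,a);crop('top',315,235,395,285,f'pics/{tag}j.png',10,a)
if __name__=='__main__': rep(sys.argv[1])
E
python3 meas.py f1
```

```text
time_s: 8.3
tcp_pos: [0.5057, 0.2427, 0.1474]
eef_rot: [-170.1, -0.0, -89.9]
contact_force: [-0.6, -0.3, 0.2]
gripper_width: 0.0003
t 8.3 peg th 54.535363642489585 r 0.05299794675369609 h 0.03638286222204728 [-0.6 -0.3  0.2]
[125  99  78 146 255 251 248 252 244 162 124  99  90  92 142 215 227 226
 230 213 185 183 187 188 186 189]
[184 205 214 193 210 221 228 223 196 156 126  98  88  89 135 211 226 228
 231 208 183 167 126 103 103 104]
[186 187 185 177 210 225 229 222 195 157 122  99 119 128 156 213 226 228
 230 209 183 168 127 103 105 104]
[188 185 191 238 250 248 249 252 216 156 116  95  88  93 153 215 225 230
 232 203 179 156 120 104 105 106]
[106  97 102 229 255 249 249 250 203 174 136 105  92 104 180 220 224 228
 233 202 177 181 185 187 187 187]
```

View pics/f1w.png

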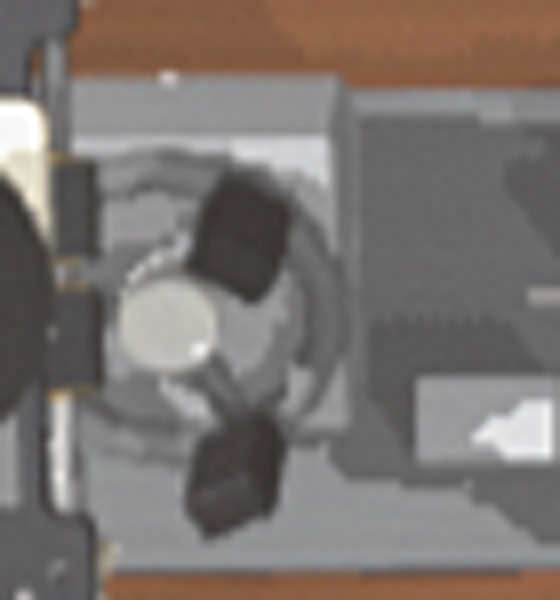

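View pics/f1j.png

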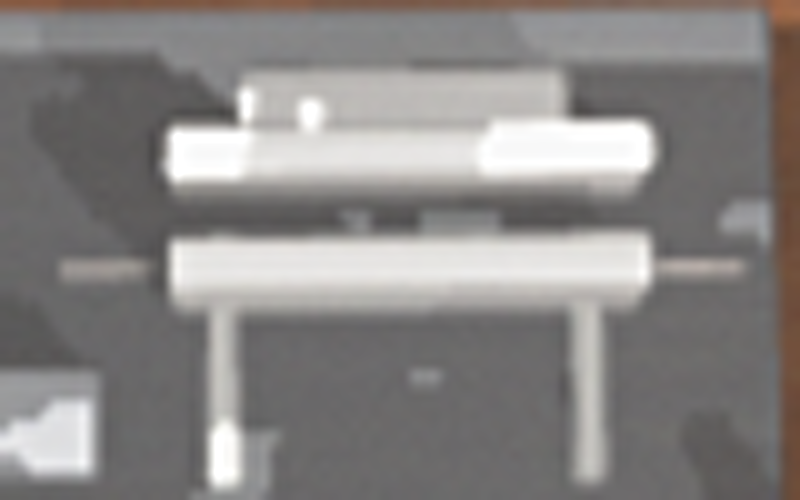

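```bash
python3 - <<'E'
from ang import *
print(angs([(255+240/8-.5,225+240/8-.5),(255+232/8-.5,225+470/8-.5)]))
print(angs([(255+288/8-.5,225+280/8-.5),(255+192/8-.5,225+488/8-.5)]))
E
```

```text
[(np.float64(324.4), np.float64(0.0)), (np.float64(205.6), np.float64(0.27))]
[(np.float64(301.1), np.float64(0.05)), (np.float64(188.5), np.float64(0.0))]
```

```bash
python3 - <<'E'
from go import *
for a in (62,70): show(peg(a,.036,.052),pegR())
E
```

```text
target [0.501 0.246 0.143] shift tool [-0.003   0.0056  0.0031] len 0.007 rotvec [0.0013 0.     0.0012] deg 0.1 shift if rot first [-0.0029  0.0056  0.003 ]
target [0.495 0.249 0.14 ] shift tool [-0.006   0.0115  0.0059] len 0.014 rotvec [0.0013 0.     0.0012] deg 0.1 shift if rot first [-0.006   0.0115  0.0059]
```

```bash
python3 -m inch '-0.0015 0.0028 0.0015 0 0 0 0;-0.0015 0.0028 0.0015 0 0 0 0;-0.0015 0.0028 0.0015 0 0 0 0;-0.0015 0.0028 0.0014 0 0 0 0;0 0 0 0 0 0 0;0 0 0 0 0 0 0;0 0 0 0 0 0 0' ; python3 meas.py f2
```

```text
time_s: 8.93
tcp_pos: [0.4956, 0.2479, 0.1394]
eef_rot: [-170.1, -0.1, -90.0]
contact_force: [0.6, -1.0, 0.4]
gripper_width: 0.0004
t 8.9333 peg th 69.77745878088103 r 0.05140526920552546 h 0.035686259471905984 [ 0.6 -1.   0.4]
[131 103  83 112 213 226 226 229 204 157 125  98  89  91 139 207 226 225
 227 234 209 181 176 184 189 190]
[184 185 185 176 209 222 228 224 195 157 123  99  91  86  94 200 227 225
 227 230 205 181 140 105 103 105]
[186 185 185 178 209 225 228 222 193 155 124  98 121 131 128 206 225 226
 228 228 203 180 136 103 102 103]
[188 185 191 238 250 248 249 252 213 155 115  93  88  87 114 205 225 225
 229 223 197 181 134 104 106 105]
[121  95 101 230 255 249 249 250 202 177 138 105 100  99 167 255 252 244
 230 224 194 181 181 185 187 185]
```

View pics/f2w.png

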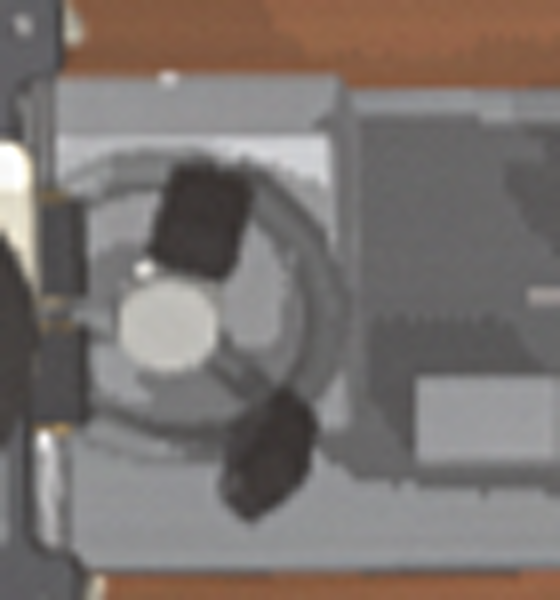

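View pics/f2j.png

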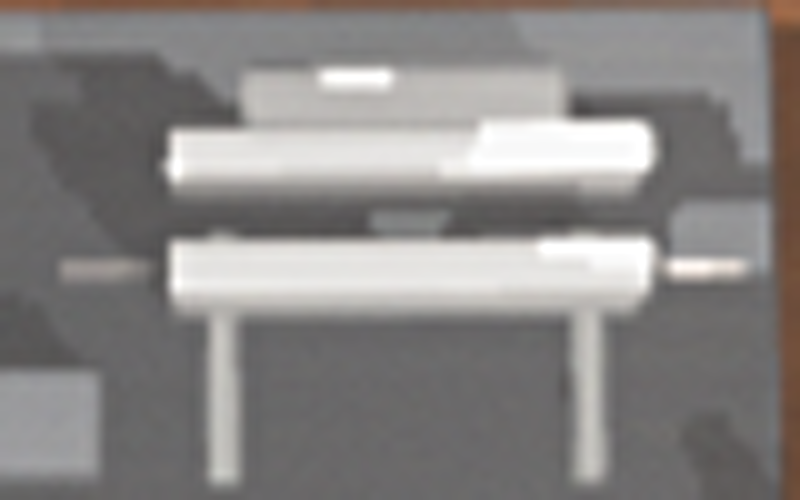

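```bash
python3 - <<'E'
from ang import *
c=lambda x,y:(255+x/8-.5,225+y/8-.5)
print(angs([c(203,222),c(268,455)]))
print('hub',angs and proj('top',hub+ez*.02), c(168,323))
# model of block corners: fit one angle to silhouette centroid using projected convex hull
import itertools
def hullcent(th):
    P=[]
    for z in(.014,.06):
        for dr in(-.009,.009):
            for dt in(-.014,.014):
                rad=np.cos(th)*ex+np.sin(th)*ey; tan=-np.sin(th)*ex+np.cos(th)*ey
                P.append(hub+ez*z+rad*(.05+dr)+tan*dt)
    q=proj('top',np.array(P)).astype(np.float32); h=cv2.convexHull(q); M=cv2.moments(h); return np.array([M['m10']/M['m00'],M['m01']/M['m00']])
def sil(path):
    im=cv2.imread(path); x0,y0=255,225
    g=im[y0:300,x0:305].max(2)  # dark
    m=(g<75).astype(np.uint8); n,l,st,ce=cv2.connectedComponentsWithStats(m)
    return [(ce[i]+[x0,y0],st[i,4]) for i in range(1,n) if 40<st[i,4]<200]
for f in('pics/top0.png','pics/f1top.png','pics/f2top.png'):
    S=sil(f); print(f)
    for c0,ar in S:
        b=min((np.linalg.norm(hullcent(np.radians(t))-c0),t) for t in np.arange(0,360,.5)); print(c0.round(1),ar,b)
E
```

```text
[(np.float64(339.2), np.float64(0.02)), (np.float64(221.4), np.float64(0.0))]
hub [[275.18018049 265.13994667]] (275.5, 264.875)
pics/top0.png
[261.7 255.1] 62 (np.float64(0.5200073538670261), np.float64(36.5))
[294.1 262.8] 75 (np.float64(1.6235449197015497), np.float64(286.0))
[271.3 284.4] 109 (np.float64(0.3773753186186454), np.float64(166.5))
pics/f1top.pngTraceback (most recent call last):
  File "<stdin>", line 23, in <module>
  File "<stdin>", line 23, in <genexpr>
  File "<stdin>", line 14, in hullcent
  File "h.py", line 6, in proj
    p,f=K(c); X=np.atleast_2d(X); q=X@p['R'].T+p['t']; return np.c_[p['cx']+f*q[:,0]/q[:,2],p['cy']+f*q[:,1]/q[:,2]]
        ~^^^
  File "h.py", line 4, in K
    p=r.camera_params(c); f=240/np.tan(np.radians(p['vfov']/2)); return p,f
ValueError: time passes only in moves, steps and waits
```

```bash
python3 - <<'E'
from plant import r
import pickle
pickle.dump({c:r.camera_params(c) for c in('top','scene')},open('cam.pkl','wb'))
E
sed -i "s/    p=r.camera_params(c); f=/    p=CAM[c]; f=/; s/^def K/import pickle\nCAM=pickle.load(open('cam.pkl','rb'))\ndef K/" h.py
cat > sil.py <<'E'
from ang import *
def hull(th):
    P=[]
    for z in(.014,.06):
        for dr in(-.009,.009):
            for dt in(-.014,.014):
                rad=np.cos(th)*ex+np.sin(th)*ey; tan=-np.sin(th)*ex+np.cos(th)*ey
                P.append(hub+ez*z+rad*(.05+dr)+tan*dt)
    return cv2.convexHull(proj('top',np.array(P)).astype(np.float32))
def model(c,S=8,x0=250,y0=225,w=60,h=75):
    # darkness mask rendered at S x supersampling for grip0 angle c deg
    m=np.zeros((h*S,w*S),np.uint8)
    for k in range(3):
        q=hull(np.radians(c+120*k)).reshape(-1,2); cv2.fillConvexPoly(m,np.round((q-[x0,y0]+.5)*S).astype(int),255)
    return cv2.resize(m,(w,h),interpolation=cv2.INTER_AREA)/255.
def est(path,xmin=0):
    im=cv2.imread(path)[225:300,250:310].max(2).astype(float)
    ob=np.clip((110-im)/60,0,1); ob[:,:max(0,xmin-250)]=0
    best=[]
    for c in np.arange(0,120,1.):
        mm=model(c); mm[:,:max(0,xmin-250)]=0
        for dx in(-1,-.5,0,.5):
            for dy in (0,.5,1,1.5):
                M=cv2.warpAffine(mm,np.float32([[1,0,dx],[0,1,dy]]),(60,75))
                best.append((((M-ob)**2).sum(),c,dx,dy))
    best.sort(); return best[:3]
if __name__=='__main__':
    import sys
    for a in sys.argv[1:]:
        f,x=a.split(','); print(f,est(f,int(x)))
E
python3 sil.py pics/top0.png,250 pics/f1top.png,268 pics/f2top.png,268
```

```text
pics/top0.png [(np.float64(127.20018742791234), np.float64(44.0), 0.5, 0.5), (np.float64(127.74623317954632), np.float64(45.0), 0.5, 0.5), (np.float64(129.02409746251442), np.float64(43.0), 0.5, 0.5)]
pics/f1top.png [(np.float64(82.13870915032679), np.float64(85.0), 0.5, 0), (np.float64(82.34989138792773), np.float64(86.0), 0.5, 0.5), (np.float64(82.70361495578624), np.float64(86.0), 0.5, 0)]
pics/f2top.png [(np.float64(75.79174836601308), np.float64(101.0), 0.5, 0), (np.float64(76.92189446366783), np.float64(101.0), 0.5, 0.5), (np.float64(77.46614667435603), np.float64(102.0), 0.5, 0)]
```

```bash
python3 - <<'E'
from go import *
show(peg(77.5,.036,.0514),pegR())
E
```

```text
target [0.49  0.25  0.136] shift tool [-0.002   0.0062  0.0026] len 0.007 rotvec [ 0.0019 -0.0009  0.0008] deg 0.1 shift if rot first [-0.002   0.0062  0.0026]
```

Finish the push, then back off and rise clear for an unobstructed look.

```bash
python3 -m inch '-0.001 0.0031 0.0013 0 0 0 0;-0.001 0.0031 0.0013 0 0 0 0;0 0 0 0 0 0 0;0 0 0 0 0 0 0;0 -0.004 -0.004 0 0 0 0;0 -0.004 -0.01 0 0 0 0;0 0 -0.025 0 0 0 0;0 0 -0.03 0 0 0 0;0 0 -0.03 0 0 0 0;0 0 -0.03 0 0 0 0' ; python3 -m inch '0.04 0 0 0 0 0 0;0.04 0 0 0 0 0 0;0.04 0 0 0 0 0 0;0.04 0 0 0 0 0 0;0.04 0 0 0 0 0 0;0.04 0 0 0 0 0 0;0.04 0 0 0 0 0 0;0.04 0 0 0 0 0 0;0.04 0 0 0 0 0 0;0.04 0 0 0 0 0 0;0.04 0 0 0 0 0 0;0.04 0 0 0 0 0 0'; python3 meas.py f3; python3 sil.py pics/f3top.png,250; python3 -c "
from h import *
a=cv2.imread('pics/f3top.png')[:,:,::-1]; crop('top',235,220,415,310,'pics/f3c.png',4.4,a)"
```

```text
time_s: 9.82
tcp_pos: [0.4754, 0.2501, 0.2659]
eef_rot: [-170.1, -0.0, -90.0]
contact_force: [0.6, 1.3, 0.4]
gripper_width: 0.0006
time_s: 10.82
tcp_pos: [0.476, -0.2318, 0.2657]
eef_rot: [-170.0, -0.0, -89.9]
contact_force: [2.0, 0.7, 0.2]
gripper_width: -0.0
t 10.8167 peg th 280.70838285463907 r 0.43943782336345416 h 0.14508075330586623 [2.  0.7 0.2]
[123  94  72 142 255 250 248 252 242 159 121  99  87  88 142 240 254 250
 248 251 244 180 178 184 187 185]
[134 135 136 139 141 142 144 145 147 150 152 152 149 149 149 148 147 146
 144 146 143 142 141 139 141 136]
[129 128 130 131 130 133 136 137 138 139 139 140 142 141 139 139 138 137
 137 137 135 134 133 133 131 132]
[126 126 129 128 132 132 134 135 136 138 137 138 140 141 141 140 139 138
 138 138 137 134 134 135 132 133]
[124 126 128 130 132 132 133 134 134 137 138 139 140 139 141 140 141 139
 139 138 137 136 133 129 126 125]
pics/f3top.png [(np.float64(140.85137351018838), np.float64(109.0), 0.5, 0.5), (np.float64(140.93392637447135), np.float64(108.0), 0.5, 0.5), (np.float64(142.2774788542868), np.float64(110.0), 0.5, 0.5)]
```

View pics/f3c.png

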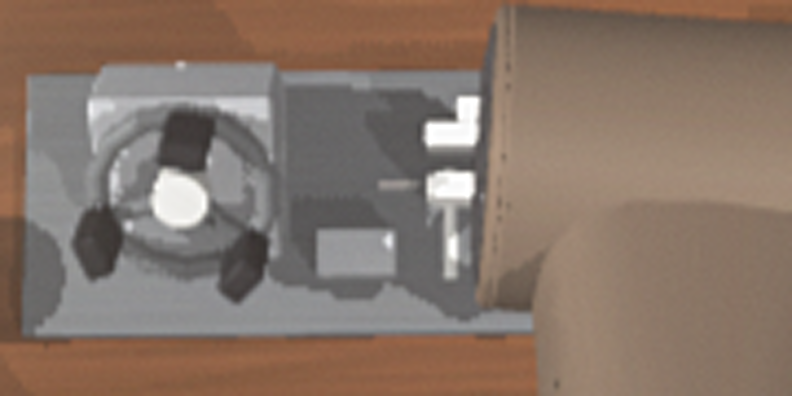

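View pics/f3j.png

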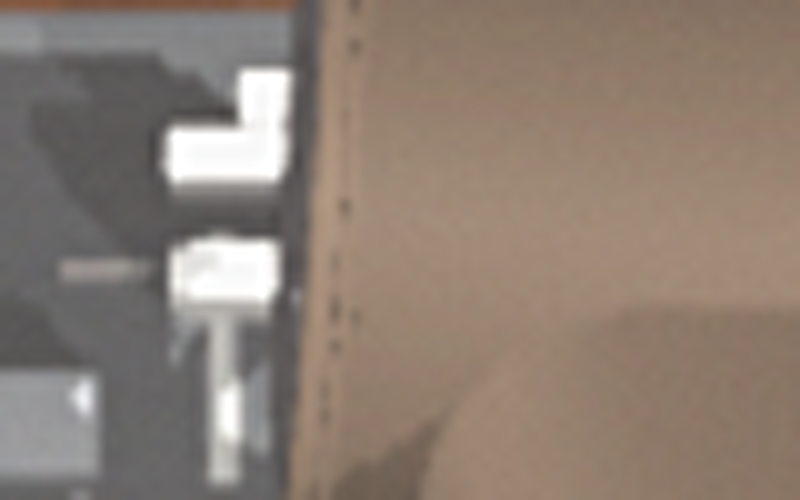

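```bash
cat >> go.py <<'E'
tab=np.load('tab.npy')
def downR(yawdeg): return Ro.from_euler('xyz',[180,0,yawdeg],degrees=True).as_matrix()
E
python3 - <<'E'
from go import *
show(np.array([.5468,-.3518,.23]),downR(-94.7)); print(r.get_state()['joints'].round(1))
E
```

```text
target [ 0.547 -0.352  0.23 ] shift tool [ 0.1142 -0.0641  0.0472] len 0.139 rotvec [-0.1729  0.0047  0.0799] deg 10.9 shift if rot first [ 0.1082 -0.0802  0.0352]
[ -6.1  -0.1 -20.2  -1.  -60.    6.4]
```

```bash
python3 -m inch '0 0 0 -0.0864 0.0024 0.04 0.5;0 0 0 -0.0864 0.0024 0.04 0.5;0.027 -0.02 0 0 0 0 0.5;0.027 -0.02 0 0 0 0 0.5;0.027 -0.02 0 0 0 0 0.5;0.027 -0.02 0.01 0 0 0 0.5;0 0 0.015 0 0 0 0.5;0 0 0.01 0 0 0 0.5;0 0 0 0 0 0 0.5' ; python3 - <<'E'
from go import *
show(np.array([.5468,-.3518,.123]),downR(-94.7)); print(r.get_state()['joints'].round(1))
a=r.capture('top');b=r.capture('scene')
crop('scene',40,80,300,300,'pics/g1.png',3,b);crop('top',400,180,580,310,'pics/g2.png',4.4,a);crop('top',315,235,395,285,'pics/g3.png',10,a)
cv2.imwrite('pics/g_top.png',a[:,:,::-1])
for c in(337,347,357,367,374): print(a[244:270,c].mean(1).astype(int))
E
```

```text
time_s: 11.62
tcp_pos: [0.5461, -0.3432, 0.2267]
eef_rot: [179.7, 0.2, -94.6]
contact_force: [0.1, 0.5, -0.6]
gripper_width: 0.0436
target [ 0.547 -0.352  0.123] shift tool [ 0.0089 -0.0019  0.1037] len 0.104 rotvec [0.0046 0.0034 0.0018] deg 0.3 shift if rot first [ 0.0086 -0.0014  0.1037]
[-14.9  17.9  -3.   -0.2 -69.3  10.4]
[121  97  78 142 255 250 248 252 241 157 123 100  87  90 141 238 254 250
 249 251 242 178 178 183 183 184]
[245 245 244 242 247 247 249 252 223 154 122 101  91  86 117 255 253 248
 248 251 241 176 150 142 143 143]
[245 244 244 241 246 247 249 251 219 153 121  99 122 127 151 255 251 247
 248 251 240 176 142 109 105 132]
[246 245 245 244 247 247 249 251 209 151 114  95 119 125 148 255 251 248
 248 251 247 183 134 108 132 144]
[117  95  99 225 255 249 250 249 196 172 136 129 142 155 221 254 249 247
 248 251 246 182 167 180 241 250]
```

View pics/g1.png

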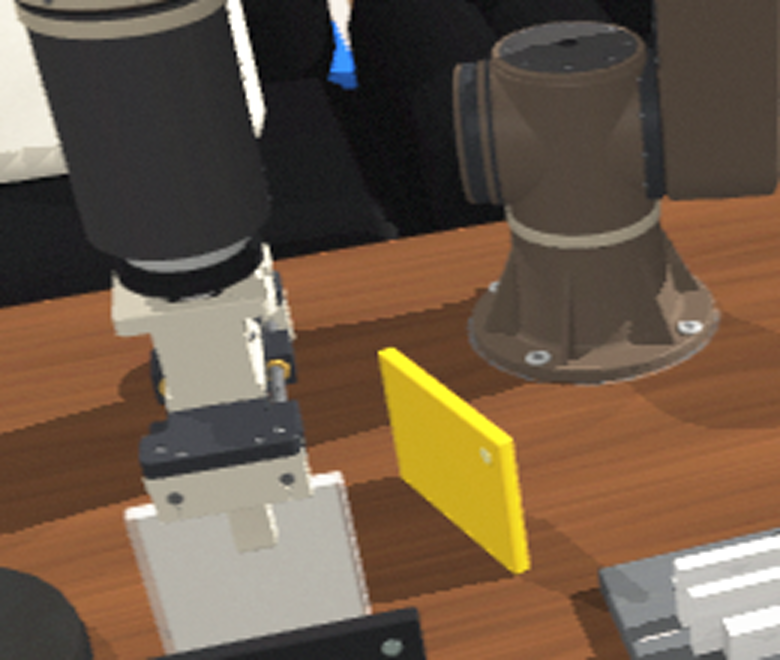

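View pics/g2.png

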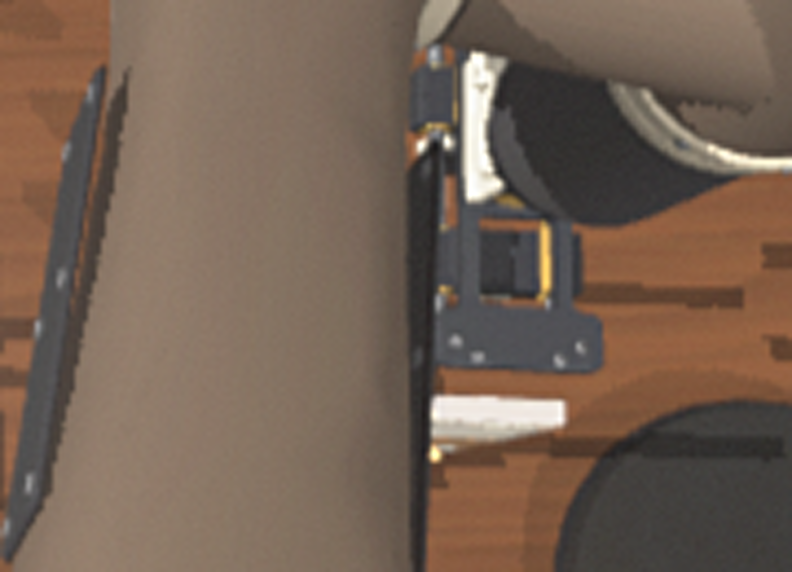

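View pics/g3.png

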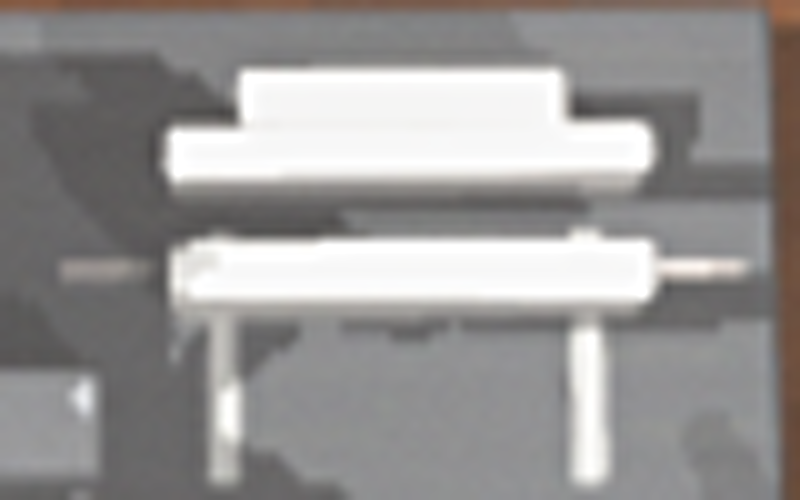

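The jaw is open and its inner edge (top row ~258.5) nearly matches the predicted level. I'll check it against the white line and fixed jaw at subpixel level, using band centres so that bright-edge bloom cancels.

```bash
python3 - <<'E'
from go import *
a=cv2.imread('pics/g_top.png').astype(float).mean(2)
def cen(col,lo,hi,bg):
    v=np.clip(a[lo:hi,col]-bg,0,None); return (v*np.arange(lo,hi)).sum()/v.sum()
for c in list(range(322,328))+list(range(382,389)):
    v=a[257:266,c]; bg=max(v[0],v[-1]) ; o=cen(c,257,266,bg)
    # predicted line row at this column
    ys=np.linspace(.05,-.21,300); q=proj('top',T(*d,np.c_[np.full(300,.01),ys,np.full(300,.02)])); pr=q[np.argmin(abs(q[:,0]-c)),1]
    print(c,round(o,2),round(pr,2),round(o-pr,2), v.astype(int))
for x in(.03,.016,.01,-.004,.003): print(x,proj('top',T(*d,(x,-.11,.075)))[0].round(2))
E
```

```text
322 261.53 261.03 0.51 [103 105 102 105 144 141 111 103 101]
323 261.57 261.01 0.56 [106 104 101 104 144 139 111 104 103]
324 261.57 261.0 0.57 [102 105 104 105 143 140 114 103 104]
325 261.59 260.99 0.61 [ 93  99 104 105 144 139 114 103 102]
326 261.62 260.98 0.65 [ 91  92  98 107 146 141 112 105 102]
327 261.48 260.96 0.52 [ 91  92  93 103 143 132 107 103 104]
382 261.27 260.27 1.0 [146 143 140 150 241 189 106 102 105]
383 261.27 260.25 1.01 [148 145 142 153 243 191 108 103 106]
384 261.26 260.24 1.02 [147 145 143 153 243 192 108 102 108]
385 261.27 260.23 1.04 [146 146 143 152 243 192 110 104 105]
386 261.2 260.22 0.98 [147 146 142 149 222 169 107 105 105]
387 261.19 260.21 0.98 [146 145 144 149 216 167 107 104 105]
388 261.19 260.19 1.0 [147 145 144 150 213 167 108 104 103]
0.03 [355.14 250.68]
0.016 [355.24 255.82]
0.01 [355.28 258.03]
-0.004 [355.38 263.2 ]
0.003 [355.33 260.61]
```

Jaw centre observed at row 261.34 against 261.41 predicted for 20 mm (about 19.8 mm), so the slot is right. Next is the tablet grasp: shallow (about 14 mm), so the gripper body clears the taller case.

```bash
python3 -m inch '0.0085 -0.0016 0 0.0046 0.0034 0 0.5;0 0 0.02 0 0 0 0.5;0 0 0.02 0 0 0 0.5;0 0 0.02 0 0 0 0.5;0 0 0.02 0 0 0 0.5;0 0 0.01 0 0 0 0.5;0 0 0.005 0 0 0 0.5;0 0 0 0 0 0 0.5;0 0 0 0 0 0 0.5' ; python3 - <<'E'
from go import *
show(np.array([.5468,-.3518,.123]),downR(-94.7))
b=r.capture('scene');crop('scene',60,180,240,360,'pics/g4.png',3.3,b)
E
```

```text
time_s: 12.47
tcp_pos: [0.5495, -0.3531, 0.1363]
eef_rot: [-179.6, -0.2, -94.5]
contact_force: [0.5, 0.5, 0.4]
gripper_width: 0.0441
target [ 0.547 -0.352  0.123] shift tool [-0.0011  0.0028  0.0133] len 0.014 rotvec [-0.0064 -0.0031  0.0032] deg 0.4 shift if rot first [-0.0011  0.0027  0.0133]
```

View pics/g4.png

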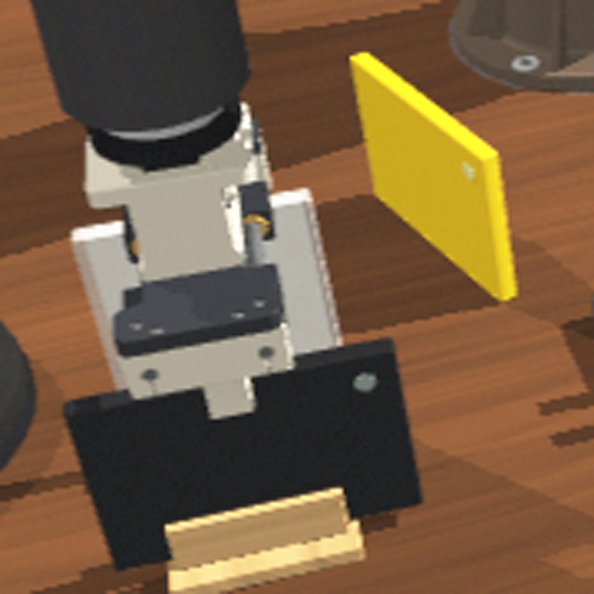

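```bash
python3 -m inch '-0.0005 0.0025 0.005 -0.003 0 0 0.5;0 0 0.005 0 0 0 0.5;0 0 0.004 0 0 0 0.5;0 0 0 0 0 0 0.5' ; python3 -m inch '0 0 0 0 0 0 0.3;0 0 0 0 0 0 0;0 0 0 0 0 0 0;0 0 0 0 0 0 0;0 0 0 0 0 0 0;0 0 0 0 0 0 0' 45; python3 - <<'E'
from go import *
b=r.capture('scene');crop('scene',60,180,240,360,'pics/g5.png',3.3,b)
print(r.get_state()['tcp_pos'])
E
```

```text
time_s: 12.85
tcp_pos: [0.5458, -0.3519, 0.1199]
eef_rot: [-180.0, -0.1, -94.6]
contact_force: [-0.6, 0.4, -0.4]
gripper_width: 0.0437
time_s: 13.35
tcp_pos: [0.5466, -0.3522, 0.1211]
eef_rot: [-179.9, -0.1, -94.5]
contact_force: [1.2, -0.3, -0.3]
gripper_width: 0.0138
[ 0.54659977 -0.35224237  0.12111134]
```

View pics/g5.png

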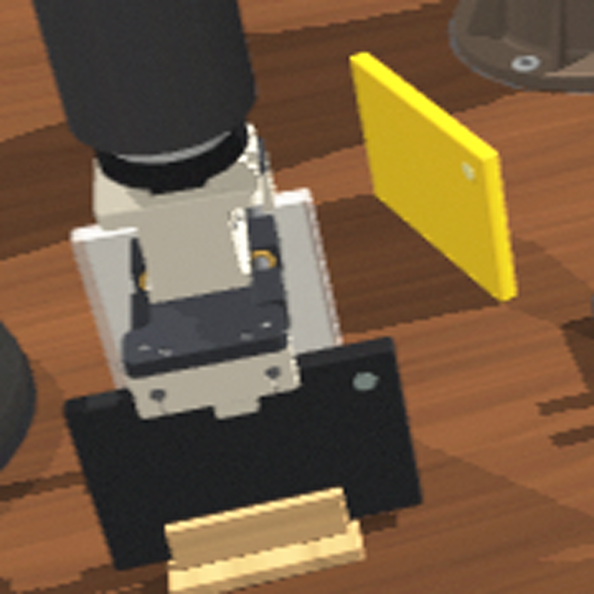

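```bash
python3 -m inch '0 0 -0.003 0 0 0 0;0 0 -0.006 0 0 0 0;0 0 -0.01 0 0 0 0;0 0 -0.015 0 0 0 0;0 0 -0.015 0 0 0 0;0 0 -0.015 0 0 0 0;0 0 -0.015 0 0 0 0;0 0 -0.015 0 0 0 0;0 0 -0.015 0 0 0 0;0 0 -0.006 0 0 0 0;0 0 0 0 0 0 0' ; python3 - <<'E'
from go import *
b=r.capture('scene');crop('scene',60,130,260,360,'pics/g6.png',2.6,b)
d2=d.copy(); 
print('slot',T(*d,(.02,-.11,.02)))
show(np.append(T(*d,(.02,-.11,.02))[0][:2],.23),downR(-91.3))
E
```

```text
time_s: 14.32
tcp_pos: [0.5468, -0.3522, 0.2383]
eef_rot: [-179.7, -0.2, -94.5]
contact_force: [-0.4, -0.0, -3.3]
gripper_width: 0.0136
slot [[ 0.51657284 -0.01074074  0.02      ]]
target [ 0.517 -0.011  0.23 ] shift tool [-0.3377  0.0567  0.0057] len 0.342 rotvec [-0.003  -0.0025 -0.0569] deg 3.3 shift if rot first [-0.3403  0.0374  0.0067]
```

View pics/g6.png

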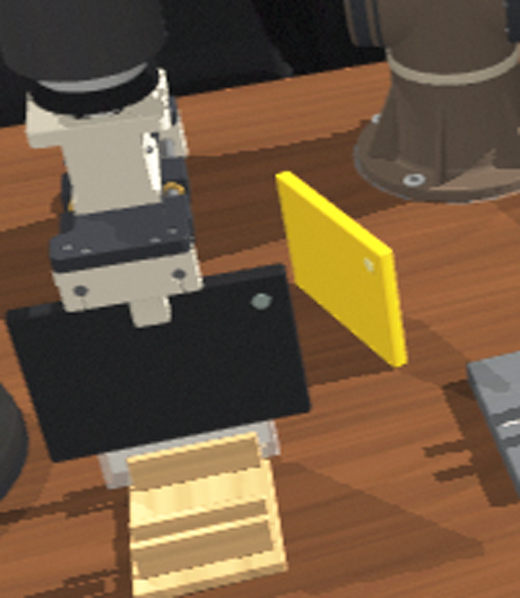

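```bash
python3 -m inch '-0.0168 0.0028 0 0 0 0 0;-0.0338 0.0057 0 0 0 0 0;-0.0338 0.0057 0 0 0 0 0;-0.0338 0.0057 0 0 0 0 0;-0.0338 0.0057 0 0 0 0 0;-0.0338 0.0057 0 0 0 0 0;-0.0338 0.0057 0 0 0 0 0;-0.0338 0.0057 0 0 0 0 0;-0.0338 0.0057 0 0 0 0 0;-0.0338 0.0057 0 0 0 0 0;-0.0168 0.0028 0 0 0 0 0;0 0 0 0 0 -0.019 0;0 0 0 0 0 -0.019 0;0 0 0 0 0 -0.019 0;0 0 0 0 0 0 0' ; python3 - <<'E'
from go import *
b=r.capture('scene');a=r.capture('top');crop('scene',210,130,410,330,'pics/k1.png',3,b);crop('top',250,190,420,310,'pics/k2.png',4.5,a)
cv2.imwrite('pics/k_top.png',a[:,:,::-1])
show(np.append(T(*d,(.02,-.11,.02))[0][:2],.23),downR(-91.3)); print(r.get_state()['joints'].round(1))
E
```

```text
time_s: 15.62
tcp_pos: [0.5159, -0.0114, 0.2345]
eef_rot: [-180.0, -0.2, -91.2]
contact_force: [0.2, -0.6, -3.8]
gripper_width: 0.0136
target [ 0.517 -0.011  0.23 ] shift tool [-0.0008 -0.0004  0.0047] len 0.005 rotvec [-0.0011 -0.0027 -0.0013] deg 0.2 shift if rot first [-0.0008 -0.0004  0.0047]
[ 20.7   5.1 -18.5   0.2 -66.4 -22.1]
```

View pics/k1.png

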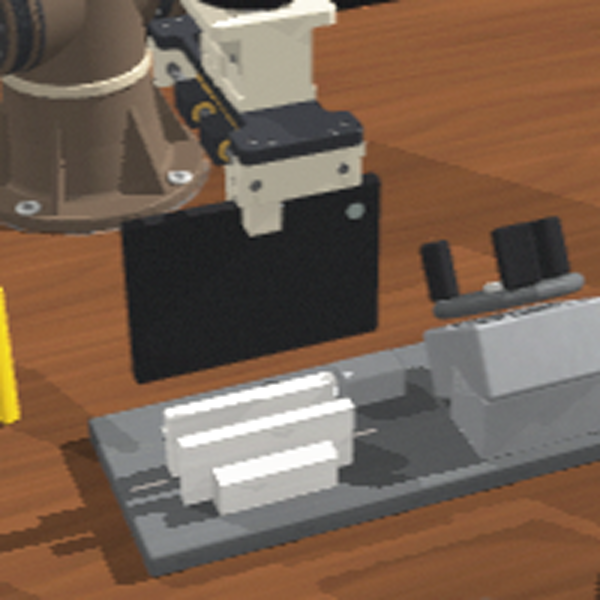

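View pics/k2.png

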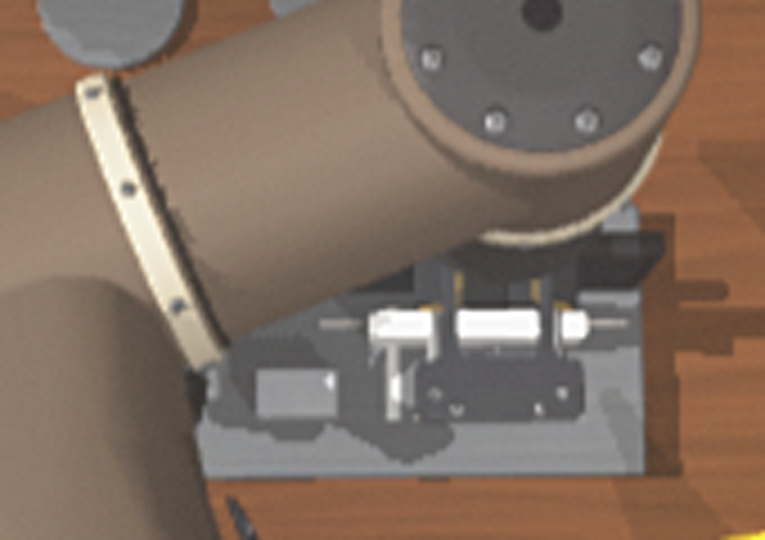

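```bash
python3 - <<'E'
from go import *
p,R,s=cur(); yaw=np.radians(s['eef_rot'][2]+90)
tb=(p[0],p[1],yaw); zb=p[2]-.121+.012
S=lambda q:(q-np.array([210,130])+.5)*3-.5
Tt=lambda q:(q-np.array([250,190])+.5)*4.5-.5
for n,P in(('BL',(.007,-.09,0)),('BR',(.007,.09,0)),('TL',(.007,-.09,.125)),('TR',(.007,.09,.125)),):
    X=T(*tb,np.array(P)+[0,0,zb]); print(n,'scene',S(proj('scene',X)[0]).round(1),'top',Tt(proj('top',X)[0]).round(1))
print('nearbottom top',Tt(proj('top',T(*tb,np.array([-.007,-.09,zb])))[0]).round(1))
for n,P in(('fixed in L',(.03,-.175,.075)),('fixed in R',(.03,-.045,.075)),('mov in L',(.01,-.175,.075)),('mov in R',(.01,-.045,.075)),('deck +x -y',(.085,-.215,.02)),('deck -x -y',(-.085,-.215,.02)),('line L',(.01,-.19,.02))):
    X=T(*d,P); print(n,'scene',S(proj('scene',X)[0]).round(1),'top',Tt(proj('top',X)[0]).round(1))
b=r.capture('scene');crop('scene',245,185,345,310,'pics/k3.png',6,b)
E
```

```text
BL scene [134.9 384.1] top [636.6 266.2]
BR scene [377.6 329.3] top [322.6 268.9]
TL scene [122.2 228.1] top [664.4 228.8]
TR scene [381.3 177.3] top [312.2 231.9]
nearbottom top [637.3 290.4]
fixed in L scene [176.5 436.6] top [583.6 273.4]
fixed in R scene [347.3 395.5] top [366.5 276.2]
mov in L scene [168.1 420.2] top [584.5 306.5]
mov in R scene [337.1 380.1] top [366.8 309.3]
deck +x -y scene [149.2 558.3] top [637.3 199.3]
deck -x -y scene [ 85.3 417.1] top [645.9 470.2]
line L scene [152.4 484.1] top [600.9 317.9]
```

View pics/k3.png

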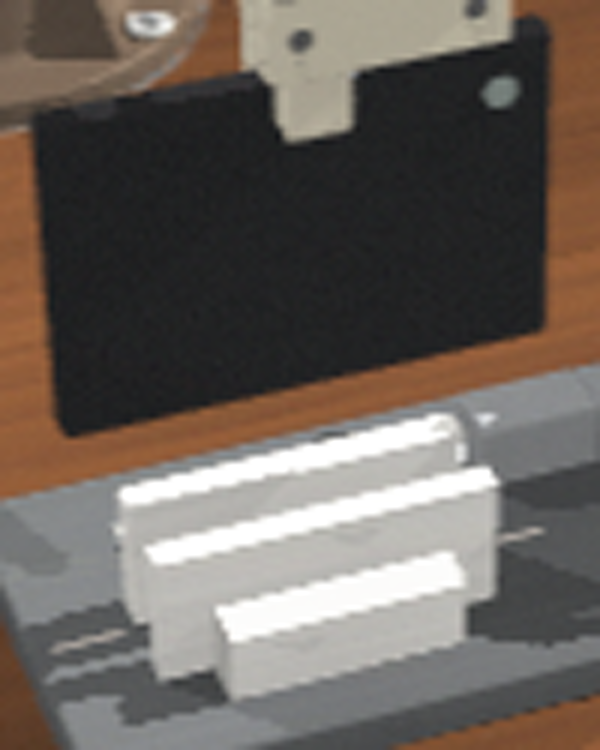

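```bash
python3 -m inch '0 0 0.012 0 0 0 0;0 0 0.012 0 0 0 0;0 0 0.01 0 0 0 0;0 0 0.004 0 0 0 0;0 0 0 0 0 0 0;0 0 0 0 0 0 0' ; python3 - <<'E'
from go import *
p,R,s=cur(); print(p,s['eef_rot'])
b=r.capture('scene');crop('scene',245,185,345,310,'pics/k4.png',6,b)
a=r.capture('top');crop('top',325,225,405,285,'pics/k5.png',10,a)
cv2.imwrite('pics/k4top.png',a[:,:,::-1]);cv2.imwrite('pics/k4sc.png',b[:,:,::-1])
yaw=np.radians(s['eef_rot'][2]+90); tb=(p[0],p[1],yaw); zb=p[2]-.121+.012
S=lambda q:(q-np.array([245,185])+.5)*6-.5
Tt=lambda q:(q-np.array([325,225])+.5)*10-.5
for n,P in(('BL',(.007,-.09,0)),('BR',(.007,.09,0)),('nBL',(-.007,-.09,0))):
    X=T(*tb,np.array(P)+[0,0,zb]); print(n,'scene',S(proj('scene',X)[0]).round(1),'top',Tt(proj('top',X)[0]).round(1))
for n,P in(('fixed in L',(.03,-.175,.075)),('fixed in R',(.03,-.045,.075)),('mov in L',(.01,-.175,.075)),('mov in R',(.01,-.045,.075)),('mov out L',(-.004,-.175,.075)),('fix out L',(.044,-.175,.075)),('fix out R',(.044,-.045,.075))):
    X=T(*d,P); print(n,'scene',S(proj('scene',X)[0]).round(1),'top',Tt(proj('top',X)[0]).round(1))
E
```

```text
time_s: 16.27
tcp_pos: [0.5165, -0.011, 0.1972]
eef_rot: [-179.9, -0.2, -91.3]
contact_force: [0.3, 0.3, -3.5]
gripper_width: 0.0138
[ 0.51645669 -0.01099787  0.19719018] [-1.79911502e+02 -1.64346564e-01 -9.12977716e+01]
BL scene [ 69.2 525.1] top [647.3 262.2]
BR scene [545.3 413.3] top [-28.3 268.7]
nBL scene [ 58. 502.] top [648.7 314.3]
fixed in L scene [143.6 543.6] top [547.4 258.1]
fixed in R scene [485.1 461.4] top [ 65.1 264.5]
mov in L scene [126.7 510.9] top [549.5 331.7]
mov in R scene [464.6 430.8] top [ 65.8 337.9]
mov out L scene [115.1 488.5] top [550.9 383.4]
fix out L scene [155.6 567.1] top [546.  206.8]
fix out R scene [499.8 483.3] top [ 64.5 213.3]
```

View pics/k4.png

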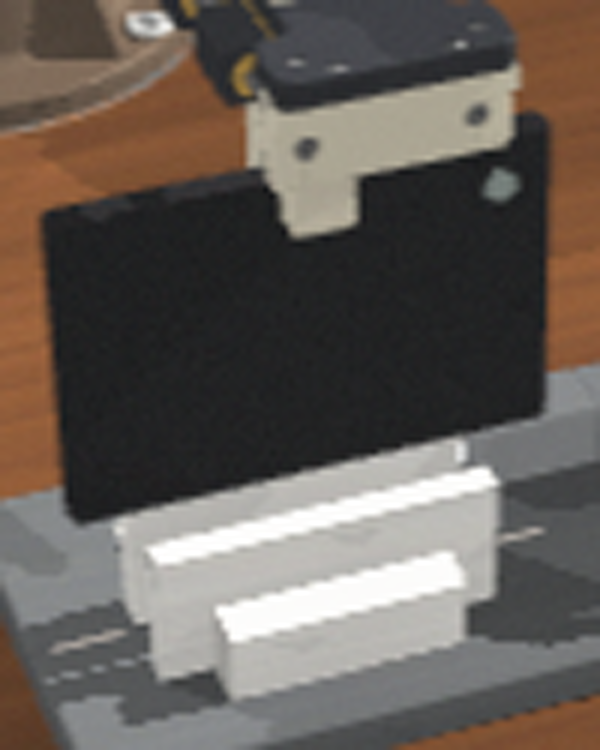

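View pics/k5.png

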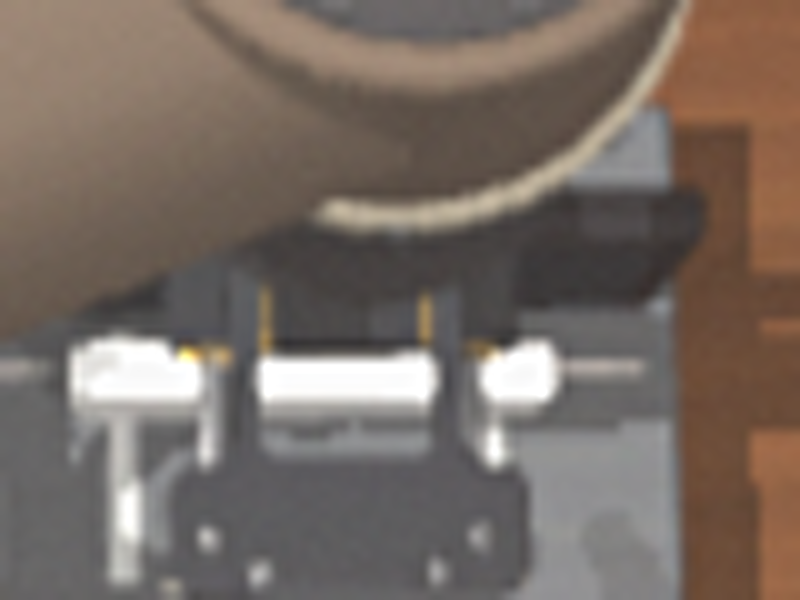

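```bash
python3 - <<'E'
from go import *
a=cv2.imread('pics/k4top.png').astype(float).mean(2)
for c in (380,382,384,386,388,390,391,392,393,394): print(c,a[240:266,c].astype(int))
a2=cv2.imread('pics/k4top.png')[:,:,::-1]
crop('top',370,235,405,265,'pics/k6.png',20,a2)
E
```

```text
380 [104 160 173 131  81  60  64  64  60  59  56  58  59  59  59  70  98 102
  98 122 170 208 206 201 146 101]
382 [162 171 151 111  70  56  62  63  62  60  57  59  60  58  56  72  96 106
 102 100 103 165 136 100 101 102]
384 [154 143 143 115  78  69  73  77  72  61  57  59  59  57  58  71  97 105
 104 101 106 168 139 104 103 104]
386 [135 141 144 114  78  68  71  77  73  62  57  59  57  59  56  71  96 104
 103 101 104 161 134 106 104 102]
388 [146 142 145 114  77  71  72  77  71  59  60  58  59  55  54  69  95 104
 105 101 105 157 133 105 102 100]
390 [145 145 144 116  74  58  61  65  62  59  54  53  49  55  76 128 119 105
 105 102 102 106 105 104 105 100]
391 [122 127 132 107  69  57  61  65  63  55  53  53  57  78  98 135 122 106
 105 106 103 102 103 106 107 105]
392 [85 86 88 76 58 58 60 63 62 52 53 57 65 79 85 96 88 85 87 90 88 90 94 96
 95 94]
393 [75 75 77 67 59 58 60 65 61 55 57 70 76 76 75 77 77 77 79 78 81 82 81 85
 81 79]
394 [77 78 77 69 61 57 60 62 59 61 71 77 76 74 75 77 77 77 78 81 81 80 81 79
 81 76]
```

View pics/k6.png

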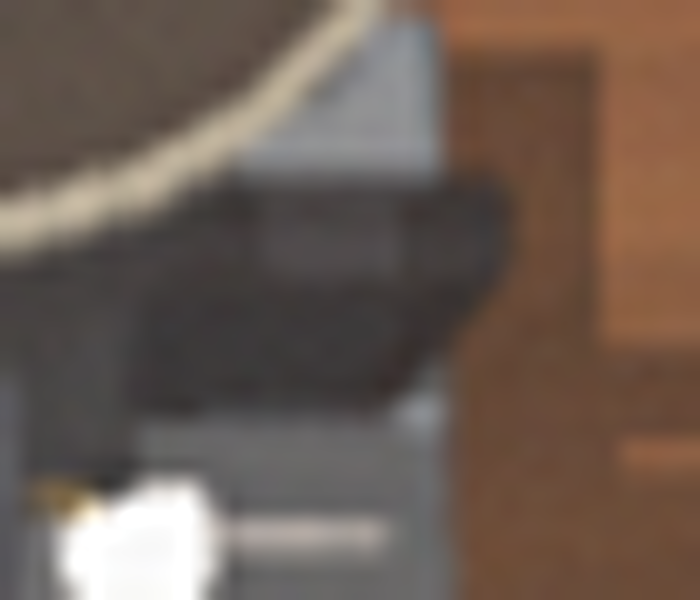

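```bash
python3 - <<'E'
from go import *
p,R,s=cur(); print(p,s['eef_rot'])
yaw=np.radians(s['eef_rot'][2]+90); tb=(p[0],p[1],yaw); zb=p[2]-.121+.012
S=lambda q:(q-np.array([245,185])+.5)*6-.5
for n,P in(('BL',(.007,-.09,0)),('BR',(.007,.09,0)),('nBL',(-.007,-.09,0)),('TL',(.007,-.09,.125)),('nTL',(-.007,-.09,.125)),('TR',(.007,.09,.125)),('nTR',(-.007,.09,.125))):
    X=T(*tb,np.array(P)+[0,0,zb]); print(n,'scene',S(proj('scene',X)[0]).round(1),'top',(proj('top',X)[0]).round(1))
X=T(*tb,np.array([[0,0,zb],[.001,0,zb],[0,0,zb+.001],[0,.001,zb]])); 
for c in('top','scene'):
    q=proj(c,X); print(c,'per mm x,z,y',(q[1:]-q[0]).round(3).tolist())
b=cv2.imread('pics/k4sc.png')[:,:,::-1]
crop('scene',245,240,345,300,'pics/k7.png',8,b)
E
```

```text
[ 0.51678441 -0.01074543  0.19770492] [-1.79846797e+02 -1.36092865e-01 -9.12831831e+01]
BL scene [ 70.1 524.3] top [389.2 250.6]
BR scene [546.3 412.4] top [321.6 251.3]
nBL scene [ 58.9 501.2] top [389.3 255.8]
TL scene [ 45.8 224.2] top [394.9 242.8]
nTL scene [ 34.1 202.5] top [395.1 248.6]
TR scene [553.5 119.5] top [319.4 243.6]
nTR scene [537.7  99.7] top [319.4 249.4]
top per mm x,z,y [[-0.006, -0.372], [0.013, -0.053], [-0.376, 0.004]]
scene per mm x,z,y [[0.156, 0.263], [-0.01, -0.371], [0.439, -0.103]]
```

View pics/k7.png

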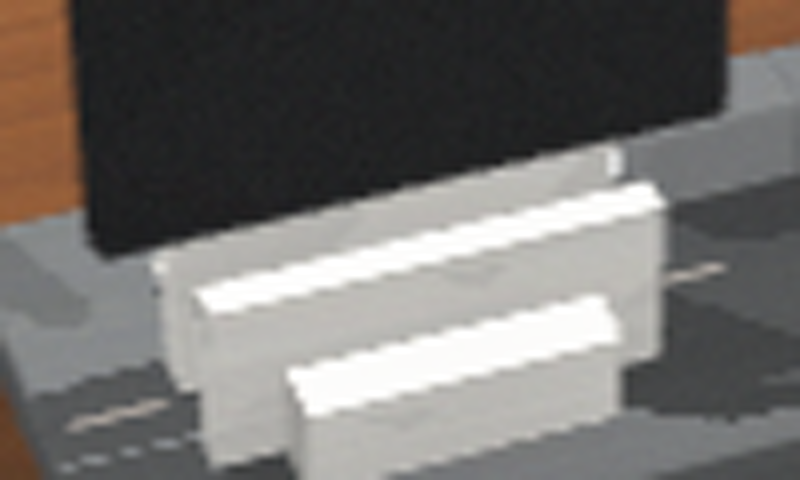

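```bash
python3 -m inch '0 0.0026 0 0 0 0.002 0;0 0 0.004 0 0 0 0;0 0 0.004 0 0 0 0;0 0 0.003 0 0 0 0;0 0 0.003 0 0 0 0;0 0 0.003 0 0 0 0;0 0 0.003 0 0 0 0;0 0 0 0 0 0 0' ; python3 - <<'E'
from go import *
p,R,s=cur(); print(p,s['eef_rot'],s['contact_force'])
b=r.capture('scene');crop('scene',245,185,345,310,'pics/l1.png',6,b)
a=r.capture('top');crop('top',325,225,405,285,'pics/l2.png',10,a)
E
```

```text
time_s: 17.03
tcp_pos: [0.5133, -0.0108, 0.1762]
eef_rot: [-180.0, -0.2, -91.4]
contact_force: [-0.2, -0.5, -3.7]
gripper_width: 0.0136
[ 0.51334049 -0.01079058  0.17623997] [-1.79970109e+02 -1.56593699e-01 -9.14040134e+01] [-0.22785989 -0.50716304 -3.72293825]
```

View pics/l1.png

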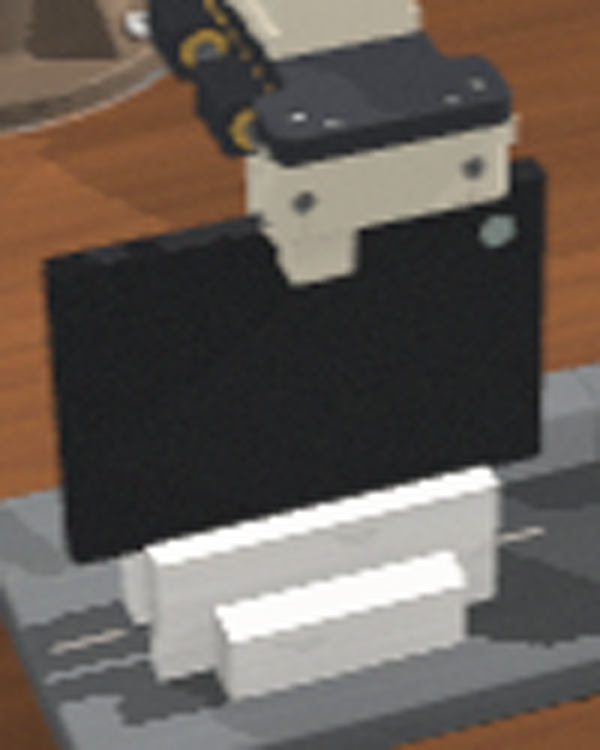

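View pics/l2.png

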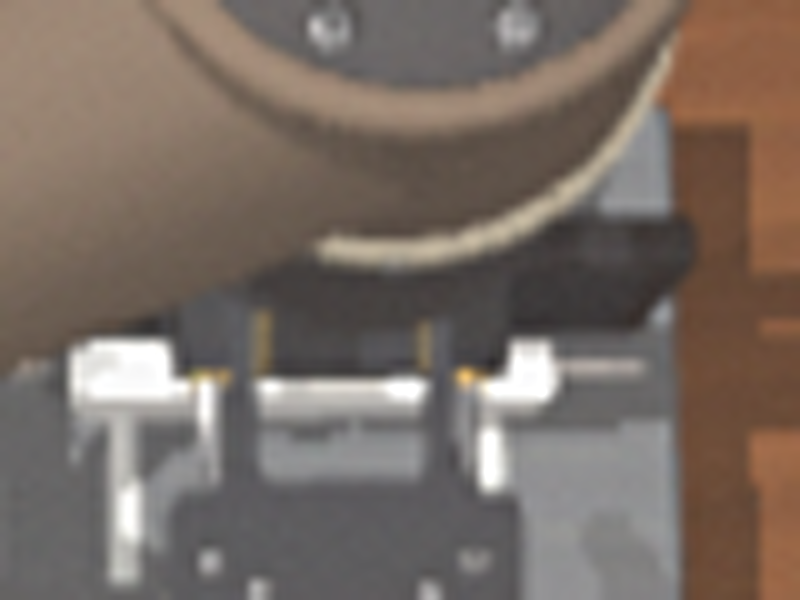

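```bash
python3 -m inch '0 0 0.003 0 0 0 0;0 0 0.003 0 0 0 0;0 0 0.003 0 0 0 0;0 0 0.003 0 0 0 0;0 0 0.003 0 0 0 0;0 0 0 0 0 0 0' ; python3 -m inch '0 0 0.003 0 0 0 0;0 0 0.003 0 0 0 0;0 0 0.003 0 0 0 0;0 0 0.003 0 0 0 0;0 0 0.003 0 0 0 0;0 0 0.003 0 0 0 0;0 0 0.003 0 0 0 0;0 0 0 0 0 0 0'
```

```text
time_s: 17.63
tcp_pos: [0.5133, -0.0109, 0.1612]
eef_rot: [-180.0, -0.2, -91.4]
contact_force: [-0.9, -0.9, -4.7]
gripper_width: 0.0137
time_s: 18.3
tcp_pos: [0.5134, -0.0109, 0.1403]
eef_rot: [-180.0, -0.2, -91.4]
contact_force: [0.0, -0.9, -5.0]
gripper_width: 0.0138
```

```bash
python3 -m inch '0 0 0.002 0 0 0 0;0 0 0.002 0 0 0 0;0 0 0.002 0 0 0 0;0 0 0.002 0 0 0 0;0 0 0.001 0 0 0 0;0 0 0 0 0 0 0'; python3 -m inch '0 0 0.001 0 0 0 0;0 0 0.001 0 0 0 0;0 0 0 0 0 0 0'
```

```text
time_s: 18.8
tcp_pos: [0.5136, -0.0109, 0.1317]
eef_rot: [-179.9, -0.1, -91.4]
contact_force: [0.5, -0.9, -3.8]
gripper_width: 0.0138
time_s: 19.05
tcp_pos: [0.5137, -0.0109, 0.1299]
eef_rot: [-179.9, -0.1, -91.4]
contact_force: [-0.6, -0.3, -3.6]
gripper_width: 0.0136
```

```bash
python3 -m inch '0 0 0.001 0 0 0 0;0 0 0 0 0 0 0;0 0 0 0 0 0 0'; python3 -m inch '0 0 0.001 0 0 0 0;0 0 0 0 0 0 0;0 0 0 0 0 0 0'
```

```text
time_s: 19.3
tcp_pos: [0.5138, -0.0108, 0.1291]
eef_rot: [-179.9, -0.1, -91.4]
contact_force: [-0.0, -0.3, -4.2]
gripper_width: 0.0135
time_s: 19.55
tcp_pos: [0.5144, -0.0108, 0.129]
eef_rot: [-179.8, -0.1, -91.4]
contact_force: [-1.5, 1.0, 5.4]
gripper_width: 0.0134
```

```bash
python3 -m inch '0 0 0 0 0 0 0.2;0 0 0 0 0 0 0.35;0 0 0 0 0 0 0.45;0 0 0 0 0 0 0.45;0 0 0 0 0 0 0.45;0 0 0 0 0 0 0.45' ; python3 - <<'E'
from go import *
b=r.capture('scene');crop('scene',225,165,365,310,'pics/m1.png',4.1,b)
a=r.capture('top');crop('top',325,225,405,285,'pics/m2.png',10,a)
E
```

```text
time_s: 20.05
tcp_pos: [0.5138, -0.0109, 0.128]
eef_rot: [-179.9, -0.1, -91.4]
contact_force: [-1.0, 0.4, 0.5]
gripper_width: 0.0388
```

View pics/m1.png

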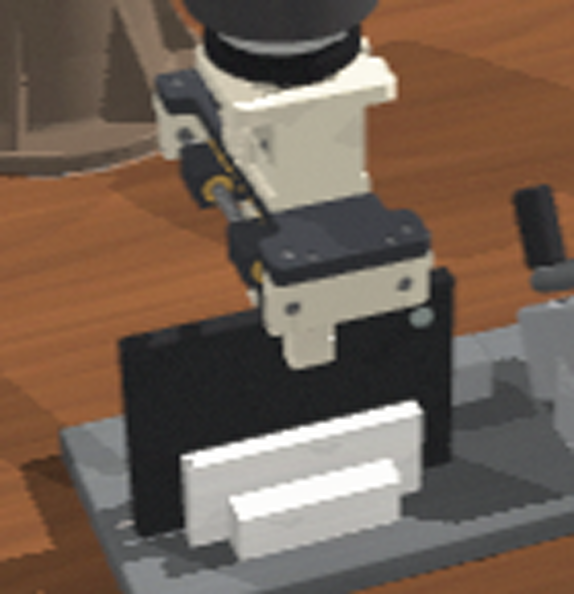

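View pics/m2.png

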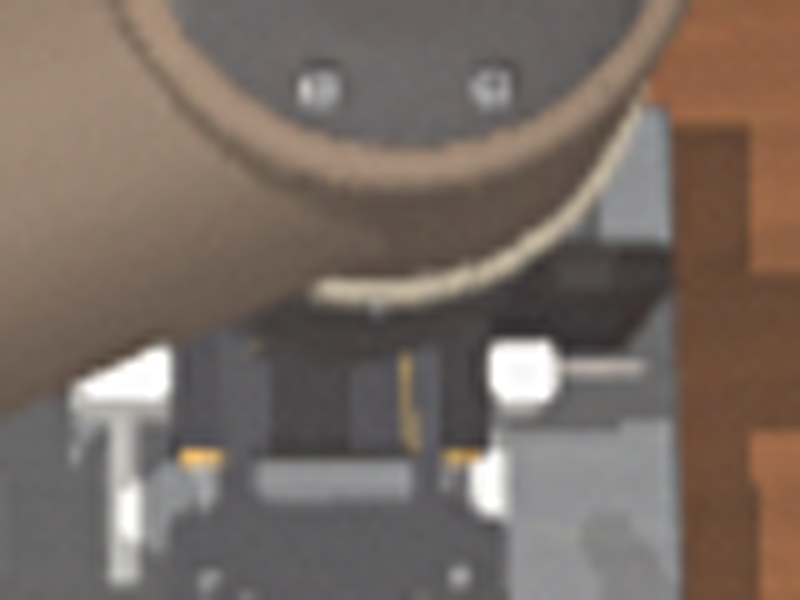

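The tablet stands on the deck between the jaws. Next I'll retreat straight up and clear the view.

```bash
python3 -m inch '0 0 -0.004 0 0 0 0.45;0 0 -0.008 0 0 0 0.45;0 0 -0.02 0 0 0 0.45;0 0 -0.03 0 0 0 0.45;0 0 -0.03 0 0 0 0.45;0 0 -0.03 0 0 0 0.45;0 0 -0.03 0 0 0 0.45;0.03 0 0 0 0 0 0.45;0.04 0 0 0 0 0 0.45;0.04 0 0 0 0 0 0.45;0.04 0 0 0 0 0 0.45;0.04 0 0 0 0 0 0.45;0.04 0 0 0 0 0 0.45;0.04 0 0 0 0 0 0.45;0.04 0 0 0 0 0 0.45;0.04 0 0 0 0 0 0.45;0 0 0 0 0 0 0.45' ; python3 - <<'E'
from go import *
b=r.capture('scene');cv2.imwrite('pics/n1.png',b[:,:,::-1])
a=r.capture('top');cv2.imwrite('pics/n2.png',a[:,:,::-1]);crop('top',235,220,415,310,'pics/n3.png',4.4,a)
E
python3 sil.py pics/n2.png,250
```

```text
time_s: 21.57
tcp_pos: [0.5039, -0.3661, 0.2807]
eef_rot: [-180.0, -0.2, -91.6]
contact_force: [-0.0, 1.2, -0.5]
gripper_width: 0.0395
pics/n2.png [(np.float64(135.58134083044985), np.float64(109.0), 0.5, 0.5), (np.float64(135.73709630911188), np.float64(108.0), 0.5, 0.5), (np.float64(137.0360082660515), np.float64(110.0), 0.5, 0.5)]
```

View pics/n1.png

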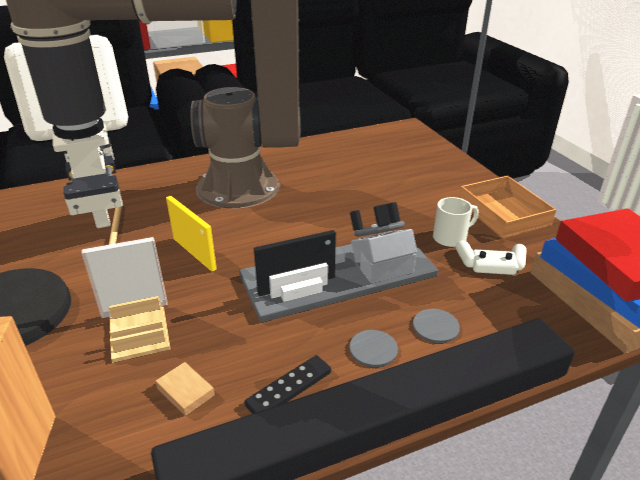

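View pics/n2.png

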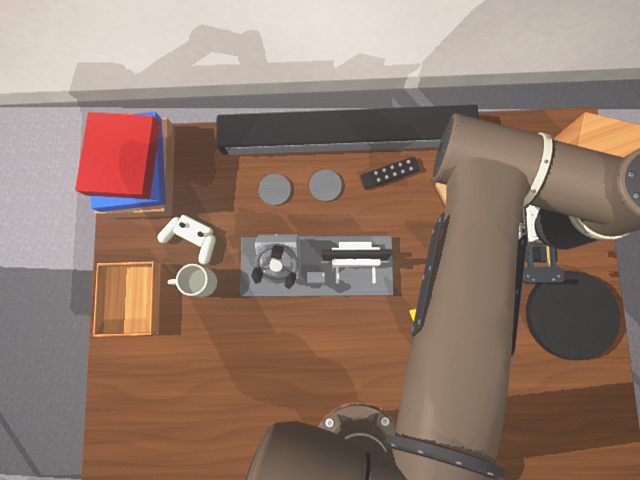

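View pics/n3.png

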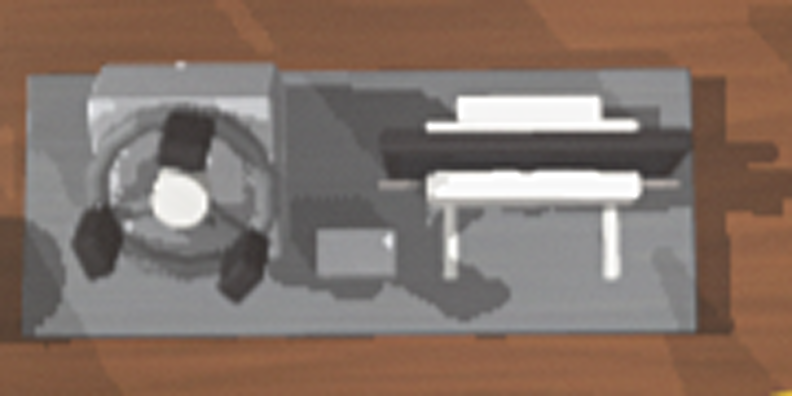

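```bash
python3 - <<'E'
from h import *
a=cv2.imread('pics/scene0.png');b=cv2.imread('pics/n1.png')
x=np.vstack([np.hstack([i[220:320,70:190] for i in(a,b)])]); cv2.imwrite('pics/p1.png',cv2.resize(x,None,fx=3.2,fy=3.2,interpolation=cv2.INTER_CUBIC))
E
```

```text
(no output)
```

View pics/p1.png

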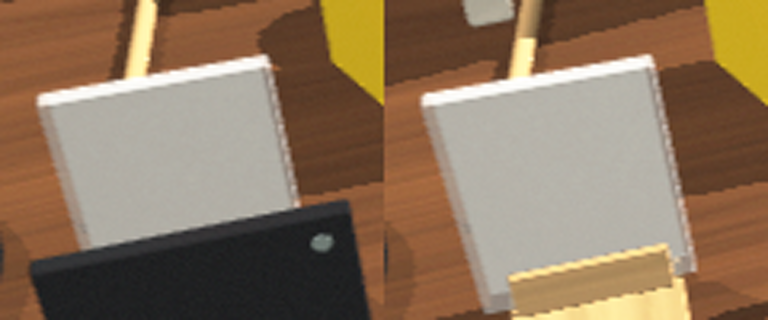

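The case's corners sit at the same pixels before and after (left corner 40,100; right corner 268,60), so it hasn't moved. I'm handing in.

```bash
python3 -c "
from plant import r
print(r.close_job())"
```

```text
the job is handed in; nothing more can be done
None
```

I wound the handwheel until the slot was about 20 mm wide. Then I lifted the black tablet from the rack, lowered it into the slot until it touched the deck, released it and backed off. The job was handed in at about 21.6 s.

**How the wheel was turned:** A tilted grasp of a grip ran into the arm's third-joint limit, so I pushed a grip round with the closed fingers instead. It turned about 185° counter-clockwise. The highest force I read was about 20 N while pushing.

**Last checks:**
- **Slot width:** My image measurements spread from 19.3 to 20.2 mm. The grips are at the angle for 4.0 rad, but only if the first grip points along the dock's x axis at zero, which I assumed. They had not moved after the tablet was placed.
- **Tablet:** It stands upright between the jaws, centred along the slot to about 1 mm. At touchdown the vertical force rose and the tool stopped within about 1 mm of the expected height. There was no sign of rubbing on the way down.
- **Case and other things:** The case's corners are at the same pixels as before. Nothing else I could see had moved in the last pictures. The arm hid the card box and most of the yellow look-alike from the top camera, but both showed in place in the scene view.

**What disagreed:** The two cameras differed by about 2 mm on the dock's x position. I followed the top camera and shifted the tablet about 2.6 mm towards the robot before lowering it.

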